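# Register a control board in the corner of its test nest

## Task

Take the orange-handled pusher out of its grey holder and, with its white tip only, gently nudge the green control board across the grey metal test nest until it lies flush against both blue fences (far and left as the robot sees them): seat it against the far one first, then slide it home against the left one, pressing it against each with a steady 5 to 6 newtons for half a second and never pushing with more than 8. Do not touch the board with the gripper, keep it lying flat, and leave everything else on the bench alone. Then put the pusher back in its holder, upright and fully down, and let go.

Things in the scene. Friction and masses are not known exactly. Their poses are not given: they have to be found in the camera images.
- nest: Fixed rigid grey metal plate 240 (x) x 200 (y) x 12 mm, turned up to 20 degrees on the bench; origin at the centre of its underside, z up, x away from the robot, y to the left. On it stand two blue fences (below); a black connector block (22 x 70 mm, rising 24 mm above the plate) sits just behind the far fence.
- fence_far: Blue far fence, fixed on the nest along its y, 12 mm thick, 120 mm long, rising 14 mm above the plate; inner face at nest x = +80 mm. It starts 8 mm short of the corner. Origin at the nest's corner, axes as the nest's.
- fence_left: Blue left fence, fixed on the nest along its x, 12 mm thick, 120 mm long, rising 14 mm above the plate; inner face at nest y = +65 mm. It starts 8 mm short of the corner. Origin at the nest's corner, axes as the nest's.
- nest_corner (a point): Where the inner faces of the two fences would meet, at the nest plate's top surface (12 mm above the bench); axes as the nest's. A flush board has its home corner here.
- board: Loose board in a black carrier, green on top; rigid slab 90 (x) x 70 (y) x 10 mm plus small parts up to 4.5 mm above, 80 to 170 g; origin at the centre of its underside. Starts flat on the nest plate, 10 to 55 mm short of each fence, turned up to 12 degrees. It slides under 0.5 to 2 N and stays put. Its edges grip (friction about 0.6): pushed at mid-edge while askew it may jam, so push on the side that gapes.
- board_home (a point): The board's lower far-left corner (its own +45, +35 mm), which belongs in the nest's corner.
- board_far_end (a point): The board's lower far-right corner (+45, -35 mm): the other end of the edge that belongs against the far fence.
- board_left_end (a point): The board's lower near-left corner (-45, +35 mm): the other end of the edge that belongs against the left fence.
- pusher: Loose rigid hand pusher, 60 g, standing upright; origin at the centre of its tip's underside, z up along it. From the tip up: white round stem 14 mm in diameter and 36 mm long, black collar 32 mm in diameter and 5 mm thick, orange square handle 20 x 20 mm from 41 to 101 mm. In the holder its tip is 9 mm above the bench and the collar rests on the holder's top.
- holder: Fixed grey block 60 x 60 x 45 mm that holds the pusher, left or right of the nest; origin at the centre of its underside; in the middle of its top a round hole, 23 mm in diameter and 40 mm deep, takes the pusher's stem with 4 mm to spare all round.
- throttle: Loose throttle body of cast aluminium and black plastic, about 100 x 90 x 85 mm, on the other side of the nest from the holder; leave alone. Origin at the centre of its underside.
- spare_board: Loose spare board with a blue top, same size as the green one, lying on the bench; leave alone.
- screwdriver: Loose screwdriver lying beyond the nest; leave alone.
- cleaner: Loose white bottle with a red cap, 54 mm in diameter, 130 mm tall; leave alone.
- jar: Loose amber jar with a black cap, 60 mm in diameter, 70 mm tall; leave alone.
There are look-alikes about, which are no part of the job. What is shaped like the holder but pink or yellow is not meant.

How it is judged:
By the outcome, as a careful person would: the job done as asked, in the order asked, and still so for the second after the job is handed in, with the robot touching nothing.
It also fails if it takes over 72 s, if anything falls off the work surface, if the arm or the gripper's body presses on something with over 40 N, if the wrist force passes 120 N, or if a joint passes its speed limit or range.

## Robot

A 6-joint arm with a two-finger parallel gripper is mounted at the origin on the work surface. World frame = base frame: x ahead of the robot, y to its left, z up, the work surface at z = 0. Lengths are in m, angles in rad, forces in N, time in s.
With the tool pointing down it reaches from about 0.35 to 0.975 m from the base axis. Payload 4.9 kg.
Tool frame: the origin (TCP) lies at the very end of the fingers, on their centre line; the grasp point (between the pads) lies 19 mm behind it; y points along the fingers, z is the direction in which the jaws open and shut, and the axes are right-handed (so a half turn about y gives the same grasp; the last joint's range is limited). The gripper opens to 85 mm and grips with 20 to 120 N. Pads are 22 mm wide; open, the fingers measure 114 mm over their backs; the gripper's body (76 mm by 85 mm) begins 54 mm behind the grasp point. The pads swing forward as they close: fully open they stand 13 mm farther back than shut.
Start: joints at [1.185, 0.053, 1.613, -0, 1.476, -0.119], TCP at [0.165, 0.603, 0.231] pointing down, gripper open.
Joint ranges: [-3.01, 3.01], [-1.01, 2.22], [0.06, 2.58], [-1.02, 4.17], [0.09, 2.62], [-3.14, 3.14]. Speed limits (rad/s): [2.57, 2.57, 3.14, 3.14, 3.14, 3.14].

## Interface

Orientations are given as a rotation vector (axis times angle).
In Python, from station import ctrl gives the robot as it stands.
- The arm moves only by the tool arm_command, never from a script. Its argument "steps" is a list of rows, each a list of 3 entries, a list of its own where there are three numbers: the shift along the tool's x, y, z in m, then the turn, a rotation vector about the tool's x, y, z in degrees, then the opening, from 0 (shut) to 1 (fully open). In form: [[[dx, dy, dz], [ax, ay, az], gripper], ...]. A call has 1 to 5 rows; each row is the pose to reach, as a shift and turn from the pose measured when the call began, along the tool's axes at that moment; what a row does not reach only later rows make up. A row lasts 1/10 s, in which the tool goes at most 50 mm and 8.59 degrees, less where a joint would pass 70% of its speed; a pose out of reach is approached as far as the arm can. A call with a gripper value outside its range is refused whole. The fingers move at their own pace and stop on an object; "force" is the grip in N (left out, the last holds). Time passes only in rows, so rows that repeat a pose let the fingers close. It gives the time, the measured TCP pose, the force and the opening at its end, in the units of the state.
- ctrl.get_obs(): the state, without advancing time (a new reading comes with each control period).
- ctrl.get_image(name): name is "side" or "top"; returns a dict with "img" (480x640x3 uint8, red, green, blue), "camera_matrix" (3x3 intrinsics, pixels), "world_from_camera" (4x4, takes a point from camera to world coordinates). Camera axes: x right, y up, looking along -z (the intrinsics and any distortion apply to the point x, -y, -z); pixel columns grow to the right and rows downward; lengths in m; the calibration is good to about 2 mm. A picture is of the moment at which its call begins. There is no depth.
- ctrl.finish_job(): hands the job in, once; it reports no verdict.
Trained networks look in a picture, given as the dict that the camera call returned (one of the last four; its "shot" number tells which), for a name from the list of things; names that differ only in an ending like _2 or _b are one class to them, and where a whole thing is asked for, a point or a joint stands for the part that bears it (a point fixed in the world has none). Each returns a list of dicts, best first, with "confidence" (0 to 1); they miss things now and then, are a little off and sometimes report something else, mostly with a low value. They report only what shows in the picture. A call takes as long as a camera call. They do not tell look-alikes from the thing itself.
- ctrl.boxes_of(picture, name): "position" ([row, column] in pixels, amid what is visible of it).
The state is a dict: "t": time; "q": joint angles; "dq": joint speeds; "effort": joint torques, N m; "tool_pos": TCP position; "tool_rot": TCP orientation; "contact_force": force on the tool from outside, world axes, zero at the start; "wrist_torque": the same for the moment, N m; "opening": finger opening in m.
Only numpy, scipy, OpenCV 4.12 (cv2) and the standard library are available. Lean on these libraries where they do the work, as an engineer would, in place of code of your own. Each camera call takes 0.05 s, during which the arm holds its last target.

## Working session

There is one attempt and no reset: what is moved stays moved. The work goes in short steps, Python scripts to look and compute and a tool call to move; the robot and the scene stay as the last step left them, time stands still between calls to the robot, and variables do not carry over. Pictures are saved under pics/ and viewed, and the job is handed in when it is done.

Besides the shell and the picture viewer there is one more tool, called by a JSON object that holds its "fn" and its "kwargs", one argument or row to a line. arm_command: Moves the arm, as the interface text tells. Its arguments: {"type":"object","properties":{"steps":{"type":"array"},"force":{"type":"number"}},"required":["steps"]}

```bash
ls; mkdir -p pics; python3 - <<'E'
from station import ctrl
import cv2,json
o=ctrl.get_obs(); print(o)
for n in ["top","side"]:
    p=ctrl.get_image(n); cv2.imwrite(f"pics/{n}0.png",p["img"][:,:,::-1]); print(n,p.keys(),p["camera_matrix"],p["world_from_camera"])
    for k in ["nest","board","pusher","holder","throttle","nest_corner","board_home","board_far_end","board_left_end","spare_board"]:
        print(k,[( [round(float(x)) for x in b["position"]],round(b["confidence"],2)) for b in ctrl.boxes_of(p,k)])
E
```

```text
pics
{'t': 0.0, 'q': array([ 1.18500317e+00,  5.33912196e-02,  1.61429568e+00, -4.30378477e-06,
        1.47597809e+00, -1.19012617e-01]), 'dq': array([ 0.00039096, -0.00020663,  0.00029584, -0.00116987, -0.00115763,
        0.00073402]), 'effort': array([ 2.29700081e-04, -3.93697250e+01, -3.70170879e+01, -1.33702706e-04,
        7.11031607e-03, -4.51980341e-06]), 'tool_pos': array([0.16454114, 0.60231135, 0.2300407 ]), 'tool_rot': array([-1.56264273,  0.20987826, -0.20906966]), 'contact_force': array([-0.454992  ,  0.40231383,  0.32805792]), 'wrist_torque': array([-0.04187132, -0.03504086, -0.00758841]), 'opening': 0.08547083476701212}
top dict_keys(['img', 'camera_matrix', 'world_from_camera', 'shot']) [[466.09025143   0.         323.38092422]
 [  0.         466.09025143 232.52506768]
 [  0.           0.           1.        ]] [[ 0.0044971   0.9835149  -0.18077115  0.31548816]
 [-0.99993241  0.00248451 -0.01135821 -0.01829225]
 [-0.01072184  0.18081001  0.9834596   1.28440796]
 [ 0.          0.          0.          1.        ]]
nest [([215, 325], 0.75)]
board [([222, 315], 0.89)]
p
[... 523 characters left out ...]
69]
 [  0.           0.           1.        ]] [[ 0.99582239  0.0610113  -0.06793662  0.47538607]
 [-0.09086801  0.58891862 -0.80306778 -0.80791035]
 [-0.00898707  0.80588614  0.59200233  0.63212638]
 [ 0.          0.          0.          1.        ]]
nest [([258, 333], 0.96)]
board [([244, 332], 0.76), ([154, 327], 0.22)]
pusher [([339, 300], 0.63), ([259, 335], 0.2)]
holder [([361, 373], 0.94), ([360, 236], 0.81), ([426, 279], 0.78), ([363, 298], 0.57), ([259, 333], 0.52)]
throttle [([184, 278], 0.78), ([246, 328], 0.22)]
nest_corner [([257, 336], 0.62)]
board_home [([245, 331], 0.84)]
board_far_end [([246, 331], 0.75)]
board_left_end [([248, 330], 0.71), ([155, 327], 0.16)]
spare_board []
```

View pics/top0.png

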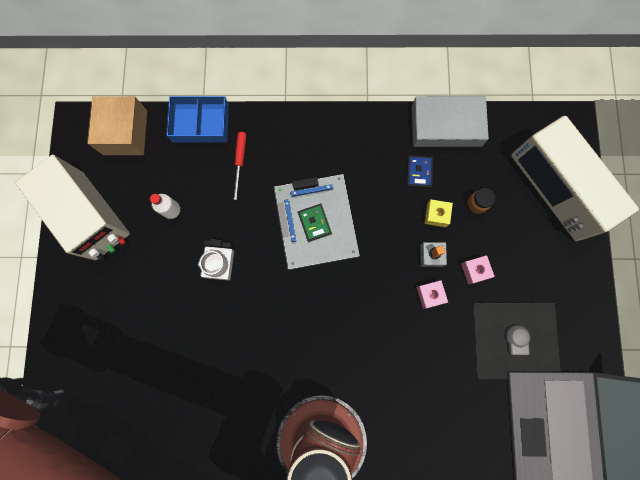

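View pics/side0.png

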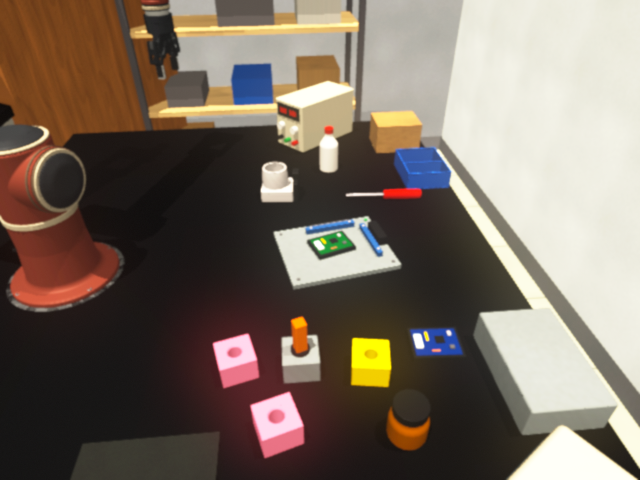

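```bash
python3 - <<'E'
import cv2
a=cv2.imread("pics/top0.png")[140:320,240:500]; cv2.imwrite("pics/top0c.png",cv2.resize(a,None,fx=3,fy=3,interpolation=cv2.INTER_CUBIC))
a=cv2.imread("pics/side0.png")[200:440,190:450]; cv2.imwrite("pics/side0c.png",cv2.resize(a,None,fx=2.5,fy=2.5,interpolation=cv2.INTER_CUBIC))
E
```

```text
(no output)
```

View pics/top0c.png

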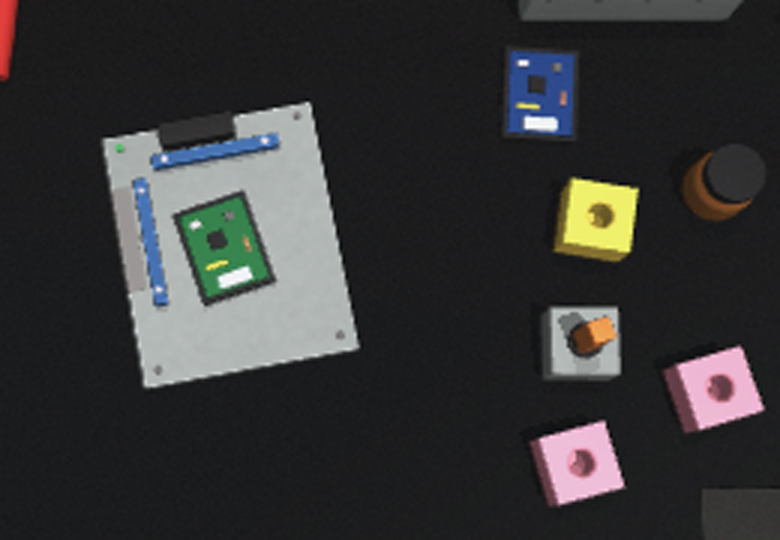

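View pics/side0c.png

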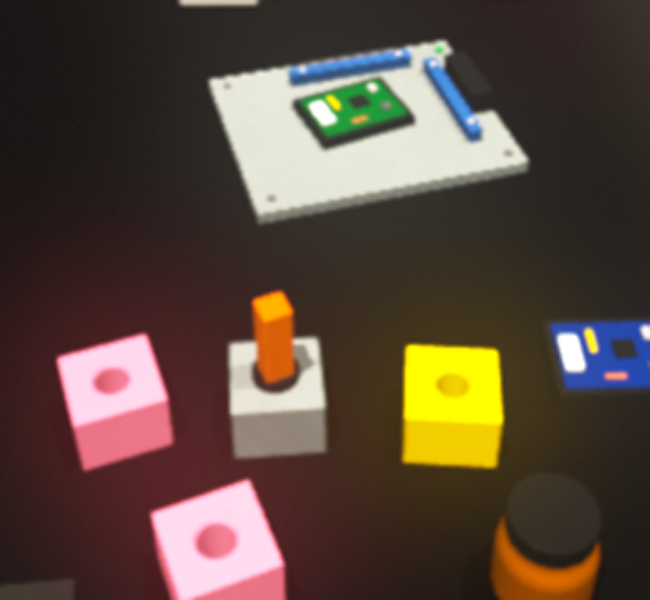

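The grey holder carrying the orange handle is at top (434,254) and side (300,360). The two pink blocks and the yellow one are look-alikes: they are empty and the wrong colour. In the top view the board is at (315,222). The far fence runs (291–332, 187–195) and the left fence runs (286–293, 201–240). Next I'll fit the box models to the silhouettes.

```bash
cat > h.py <<'E'
import numpy as np, cv2
from scipy.optimize import minimize
from scipy.spatial.transform import Rotation as R
S=8
def proj(p,P):
    W=p["world_from_camera"]; K=p["camera_matrix"]
    c=(np.atleast_2d(P)-W[:3,3])@W[:3,:3]
    u=c[:,:2]/-c[:,2:3]*[1,-1]
    return u*[K[0,0],K[1,1]]+[K[0,2],K[1,2]]
def unproj(p,uv,z):
    W=p["world_from_camera"]; K=p["camera_matrix"]
    d=W[:3,:3]@np.array([(uv[0]-K[0,2])/K[0,0],-(uv[1]-K[1,2])/K[1,1],-1])
    return W[:3,3]+d*(z-W[2,3])/d[2]
def box(x,y,yaw,z0,lx,ly,h):
    c,s=np.cos(yaw),np.sin(yaw)
    return np.array([[x+c*a-s*b,y+s*a+c*b,z] for a in(-lx/2,lx/2) for b in(-ly/2,ly/2) for z in(z0,z0+h)])
def sil(p,P,roi):
    u0,v0,u1,v1=roi
    im=np.zeros(((v1-v0)*S,(u1-u0)*S),np.uint8)
    q=(proj(p,P)+.5-[u0,v0])*S-.5   # pixel centres at integers
    h=cv2.convexHull(np.float32(q)).reshape(-1,2)
    cv2.fillConvexPoly(im,np.int32(np.round(h*16)),255,shift=4)
    return cv2.resize(im,(u1-u0,v1-v0),interpolation=cv2.INTER_AREA)/255.
def fit(items,x0,z0,dims,valid=None):
    """items: list of (pic, roi, softmask)"""
    def f(x):
        return sum(((sil(p,box(x[0],x[1],x[2],z0,*dims),roi)-m)**2).sum() for p,roi,m in items)
    best=None
    for dy in(-.1,0,.1):
        x=np.array(x0)+[0,0,dy]
        r=minimize(f,x,method="Nelder-Mead",options=dict(initial_simplex=np.array([x,x+[.008,0,0],x+[0,.008,0],x+[0,0,.1]]),xatol=1e-5,fatol=1e-3,maxiter=400))
        if best is None or r.fun<best.fun: best=r
    return best
def mask(im,roi,kind):
    u0,v0,u1,v1=roi
    a=im[v0:v1,u0:u1].astype(float); r,g,b=a[...,0],a[...,1],a[...,2]
    if kind=="orange": return np.clip((r-b-30)/(120),0,1)
E
cat > m1.py <<'E'
from h import *
from station import ctrl
import sys,pickle
pt,ps=ctrl.get_image("top"),ctrl.get_image("side")
pickle.dump((pt,ps),open("p0.pkl","wb"))
def crop(p,roi): u0,v0,u1,v1=roi; return p["img"][v0:v1,u0:u1].astype(float)
rt=(262,165,372,280); rs=(262,205,410,295)
a=crop(pt,rt).max(2); b=crop(ps,rs).max(2)
def soft(a,lo,hi): return np.clip((a-lo)/(hi-lo),0,1)
for nm,p,roi,lo,hi in(("nt",pt,rt,30,150),("ns",ps,rs,60,150)):
    g=crop(p,roi).max(2); m=soft(g,lo,hi)
    # fill interior holes
    bw=(g>(lo+hi)/2).astype(np.uint8)
    c,_=cv2.findContours(bw,cv2.RETR_EXTERNAL,cv2.CHAIN_APPROX_NONE); c=max(c,key=cv2.contourArea)
    f=np.zeros_like(bw); cv2.fillConvexPoly(f,cv2.convexHull(c),1); fe=cv2.erode(f,np.ones((3,3)))
    m[fe>0]=1; fd=cv2.dilate(f,np.ones((5,5))); m[fd==0]=0
    r=fit([(p,roi,m)],[.45,-.02,.17],0,(.24,.2,.012)); print(nm,r.x,r.fun)
E
python3 m1.py
python3 - <<'E'
from h import *
import pickle
pt,ps=pickle.load(open("p0.pkl","rb"))
for n,p,k in(("board t",pt,(315,222)),("handle top t",pt,(437,250))): print(n,unproj(p,k,.02 if 'b' in n else .11))
print(pt["img"][185:250,300],)
E
```

```text
nt [0.58419467 0.01780187 0.18581291] 29.00098712033833
ns [0.58353302 0.02080182 0.19083485] 30.54438933743432
board t [0.57748995 0.01966442 0.02      ]
handle top t [ 0.48699483 -0.29329483  0.11      ]
[[ 52  51  52]
 [ 55  54  55]
 [ 29  30  32]
 [ 24  25  25]
 [ 59  60  60]
 [ 74 118 181]
 [ 70 112 173]
 [ 69 112 174]
 [ 73 117 183]
 [ 35  54  79]
 [ 94 105 115]
 [149 153 151]
 [172 178 175]
 [173 178 175]
 [172 179 176]
 [175 180 179]
 [175 180 179]
 [176 180 180]
 [176 182 180]
 [176 182 180]
 [175 181 179]
 [176 181 180]
 [175 182 179]
 [175 181 178]
 [177 182 182]
 [ 85  86  86]
 [ 53  52  53]
 [ 43  86  56]
 [ 40  86  55]
 [ 47  92  62]
 [ 53  69  56]
 [ 53  58  54]
 [ 52  58  54]
 [ 53  53  53]
 [ 69  69  69]
 [ 78  79  79]
 [147 152 150]
 [171 176 175]
 [173 179 177]
 [179 185 182]
 [178 185 184]
 [181 185 184]
 [180 184 184]
 [179 185 184]
 [183 188 186]
 [183 188 186]
 [180 185 185]
 [178 184 181]
 [179 185 183]
 [180 184 183]
 [180 184 183]
 [178 184 183]
 [179 186 183]
 [178 183 181]
 [177 183 179]
 [177 183 180]
 [177 183 180]
 [179 183 181]
 [179 185 183]
 [179 185 183]
 [179 186 184]
 [181 186 184]
 [179 185 183]
 [179 184 183]
 [180 185 183]]
```

```bash
cat > m2.py <<'E'
from h import *
import pickle
pt,ps=pickle.load(open("p0.pkl","rb"))
def crop(p,roi): u0,v0,u1,v1=roi; return p["img"][v0:v1,u0:u1].astype(float)
# board: dark/non-plate in plate
def board(p,roi,hi=165,lo=80):
    g=crop(p,roi).max(2); m=np.clip((hi-g)/(hi-lo),0,1)
    bw=(m>.5).astype(np.uint8); bw=cv2.morphologyEx(bw,cv2.MORPH_CLOSE,np.ones((3,3)))
    n,l,st,c=cv2.connectedComponentsWithStats(bw)
    h,w=bw.shape; i=1+np.argmax(st[1:,4]); c,_=cv2.findContours((l==i).astype(np.uint8),0,1)
    f=np.zeros_like(bw); cv2.fillConvexPoly(f,cv2.convexHull(c[0]),1)
    m[cv2.erode(f,np.ones((3,3)))>0]=1; m[cv2.dilate(f,np.ones((3,3)))==0]=0
    return m
if __name__=="__main__":
    for n,p,roi,hi,lo in(("bt",pt,(296,199,337,245),165,70),("bs",ps,(303,229,360,263),190,80)):
        m=board(p,roi,hi,lo); cv2.imwrite(f"pics/{n}_m.png",cv2.resize((m*255).astype(np.uint8),None,fx=8,fy=8,interpolation=0))
        r=fit([(p,roi,m)],[.575,.018,.28],.012,(.09,.07,.010)); print(n,r.x,r.fun)
    for n,p,roi in(("ht",pt,(420,236,458,270)),("hs",ps,(280,305,320,362))):
        a=crop(p,roi); m=np.clip((a[...,0]-a[...,2]-15)/(100),0,1)
        for y0 in(0.,.4,.8,1.2):
            r=fit([(p,roi,m)],[.487,-.293,y0],.05,(.02,.02,.06)); print(n,r.x,r.fun)
    for n,p,roi in(("gt",pt,(412,232,458,272)),("gs",ps,(270,325,332,388))):
        a=crop(p,roi); g=a.max(2); m=np.clip((g-35)/50,0,1) if n=="gt" else np.clip((g-60)/50,0,1)
        bw=(m>.5).astype(np.uint8)
        v,u=np.mgrid[0:bw.shape[0],0:bw.shape[1]]
        hm=sil(p,box(.487,-.293,.3,.036,.045,.045,.08),roi)>0
        def f(x): return (((sil(p,box(x[0],x[1],x[2],0,.06,.06,.045),roi)-m)**2)[~hm]).sum()
        best=min((minimize(f,[.48,-.29,y],method="Nelder-Mead",options=dict(initial_simplex=[[.48,-.29,y],[.49,-.29,y],[.48,-.28,y],[.48,-.29,y+.1]])) for y in(-.2,0,.2)),key=lambda r:r.fun); print(n,best.x,best.fun)
        cv2.imwrite(f"pics/{n}_m.png",cv2.resize((m*255).astype(np.uint8),None,fx=8,fy=8,interpolation=0))
E
python3 m2.py; python3 - <<'E'
import cv2,numpy as np
a=[cv2.resize(cv2.imread(f"pics/{n}_m.png"),(380,290)) for n in("bt","bs","gt","gs")]
cv2.imwrite("pics/masks.png",np.vstack([np.hstack(a[:2]),np.hstack(a[2:])]))
E
```

```text
bt [0.57730673 0.02209642 0.33769757] 2.9596817333201275
bs [0.57705148 0.02253393 0.33805676] 38.23295677759031
ht [ 0.48822724 -0.30217784  0.42211255] 14.251354248366013
ht [ 0.48837817 -0.30239449  0.43395045] 14.322857516339871
ht [ 0.48827364 -0.30216971  0.41669677] 14.172315417147253
ht [ 0.48772141 -0.30331218  1.55549982] 26.909714878892736
hs [ 0.48807037 -0.30010973  0.38344278] 26.39117758554402
hs [ 0.48800824 -0.30009192  0.38767337] 26.2850045751634
hs [ 0.48809327 -0.30006535  0.37437097] 26.498185659361784
hs [ 0.48827578 -0.30001466  1.12311048] 49.97484079200307
gt [ 0.48879664 -0.30327621 -0.00112017] 5.575942022299115
gs [ 0.48627292 -0.30358789  0.07920293] 178.4143281814687
```

View pics/masks.png

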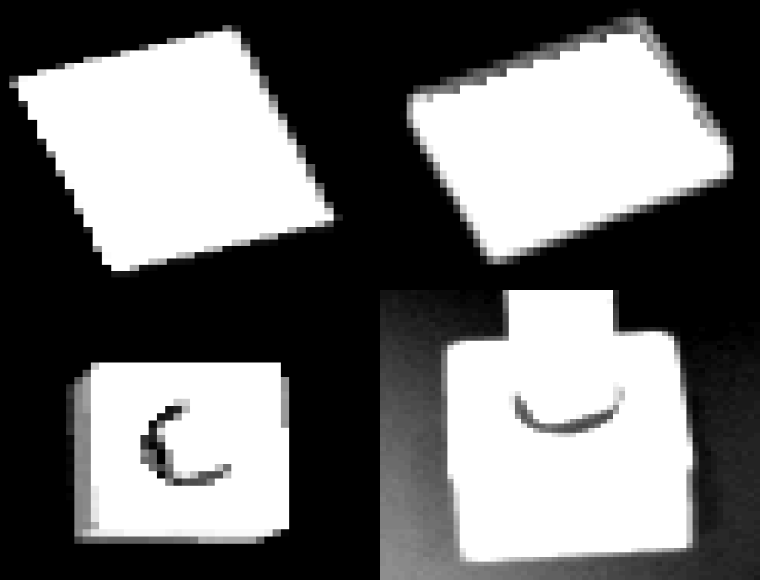

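```bash
cat > mv.py <<'E'
import sys,numpy as np
from scipy.spatial.transform import Rotation as R
from station import ctrl
def Rt(yaw): # tool y down, tool z horizontal at yaw
    z=np.array([np.cos(yaw),np.sin(yaw),0]); y=np.array([0,0,-1.]); return np.column_stack([np.cross(y,z),y,z])
def show(pos,yaw=None):
    o=ctrl.get_obs(); r=R.from_rotvec(o["tool_rot"]).as_matrix()
    print("t",round(o["t"],2),"pos",np.round(o["tool_pos"],4),"F",np.round(o["contact_force"],2),"op",round(o["opening"],4),"yaw z",np.round(np.arctan2(r[1,2],r[0,2]),3))
    if pos is not None:
        t=R.from_matrix(r.T@Rt(yaw)).as_rotvec(degrees=True)
        print("shift",np.round(r.T@(np.array(pos)-o["tool_pos"]),4),"turn",np.round(t,2))
if __name__=="__main__":
    a=[float(x) for x in sys.argv[1:]]
    show(a[:3] if a else None,a[3] if len(a)>3 else None)
E
for y in 0.41 -1.16 -2.73 1.98; do python3 mv.py 0.5 0.2 0.231 $y; done
python3 -c "
from station import ctrl
from scipy.spatial.transform import Rotation as R
print(R.from_rotvec(ctrl.get_obs()['tool_rot']).as_matrix().round(3))"
```

```text
t 1.2 pos [0.1648 0.6029 0.2313] F [ 1.12  0.33 -0.29] op 0.0853 yaw z 1.304
shift [ 4.296e-01  3.000e-04 -3.002e-01] turn [-0.   51.22  0.  ]
t 1.2 pos [0.1648 0.6029 0.2313] F [ 1.12  0.33 -0.29] op 0.0853 yaw z 1.304
shift [ 4.296e-01  3.000e-04 -3.002e-01] turn [ -0.   141.17  -0.  ]
t 1.2 pos [0.1648 0.6029 0.2313] F [ 1.12  0.33 -0.29] op 0.0853 yaw z 1.304
shift [ 4.296e-01  3.000e-04 -3.002e-01] turn [   0.   -128.87    0.  ]
t 1.2 pos [0.1648 0.6029 0.2313] F [ 1.12  0.33 -0.29] op 0.0853 yaw z 1.304
shift [ 4.296e-01  3.000e-04 -3.002e-01] turn [ -0.   -38.74   0.  ]
[[ 0.965  0.     0.264]
 [-0.264  0.     0.965]
 [ 0.    -1.     0.   ]]
```

{"fn": "arm_command", "kwargs": {
  "steps": [
    [[0.43,0,-0.3],[0,51.2,0],1],
    [[0.43,0,-0.3],[0,51.2,0],1],
    [[0.43,0,-0.3],[0,51.2,0],1],
    [[0.43,0,-0.3],[0,51.2,0],1],
    [[0.43,0,-0.3],[0,51.2,0],1]
  ],
  "force": 100
}}

```text
t: 1.7
tool_pos: [0.3257, 0.4093, 0.2315]
tool_rot: [-1.419, 0.796, -0.797]
contact_force: [0.3, 0.7, -0.9]
opening: 0.0855
```

```bash
python3 mv.py 0.488 -0.302 0.2 0.41;python3 mv.py 0.5 0.1 0.231 0.41
```

```text
t 1.7 pos [0.3257 0.4093 0.2315] F [ 0.3   0.69 -0.85] op 0.0855 yaw z 0.548
shift [ 0.6916  0.0313 -0.2323] turn [-0.04  7.93 -0.01]
t 1.7 pos [0.3257 0.4093 0.2315] F [ 0.3   0.69 -0.85] op 0.0855 yaw z 0.548
shift [ 0.3548  0.0005 -0.0125] turn [-0.04  7.93 -0.01]
```

{"fn": "arm_command", "kwargs": {
  "steps": [
    [[0.692,0,-0.232],[0,7.9,0],1],
    [[0.692,0,-0.232],[0,7.9,0],1],
    [[0.692,0,-0.232],[0,7.9,0],1],
    [[0.692,0,-0.232],[0,7.9,0],1],
    [[0.692,0,-0.232],[0,7.9,0],1]
  ]
}}

```text
t: 2.2
tool_pos: [0.3808, 0.1654, 0.2316]
tool_rot: [-1.374, 0.9, -0.902]
contact_force: [0.9, -1.3, -0.8]
opening: 0.0851
```

```bash
python3 mv.py 0.488 -0.302 0.2 0.41
```

```text
t 2.2 pos [0.3808 0.1654 0.2316] F [ 0.91 -1.29 -0.75] op 0.0851 yaw z 0.411
shift [ 0.4713  0.0315 -0.0886] turn [-0.12  0.07  0.01]
```

{"fn": "arm_command", "kwargs": {
  "steps": [
    [[0.471,0.032,-0.0886],[0,0,0],1],
    [[0.471,0.032,-0.0886],[0,0,0],1],
    [[0.471,0.032,-0.0886],[0,0,0],1],
    [[0.471,0.032,-0.0886],[0,0,0],1],
    [[0.471,0.032,-0.0886],[0,0,0],1]
  ]
}}

```text
t: 2.7
tool_pos: [0.4364, -0.0782, 0.2151]
tool_rot: [-1.374, 0.899, -0.904]
contact_force: [1.4, -0.1, 0.5]
opening: 0.0856
```

```bash
python3 mv.py 0.488 -0.302 0.2 0.41
```

```text
t 2.7 pos [ 0.4364 -0.0782  0.2151] F [ 1.44 -0.08  0.5 ] op 0.0856 yaw z 0.411
shift [ 0.2257  0.0152 -0.042 ] turn [-0.19  0.03  0.06]
```

{"fn": "arm_command", "kwargs": {
  "steps": [
    [[0.2257,0.015,-0.042],[-0.2,0,0],1],
    [[0.2257,0.015,-0.042],[-0.2,0,0],1],
    [[0.2257,0.015,-0.042],[-0.2,0,0],1],
    [[0.2257,0.015,-0.042],[-0.2,0,0],1],
    [[0.2257,0.015,-0.042],[-0.2,0,0],1]
  ]
}}

```text
t: 3.2
tool_pos: [0.488, -0.3052, 0.1999]
tool_rot: [-1.376, 0.903, -0.904]
contact_force: [0.9, 0.4, 1.1]
opening: 0.0855
```

```bash
python3 mv.py 0.488 -0.302 0.057 0.41; python3 - <<'E'
from station import ctrl
import cv2,numpy as np
ims=[]
for n,(u0,v0,u1,v1) in(("top",(370,180,510,320)),("side",(220,220,400,400))):
    p=ctrl.get_image(n); ims.append(cv2.resize(p["img"][v0:v1,u0:u1,::-1],(400,400),interpolation=2))
cv2.imwrite("pics/a1.png",np.hstack(ims))
E
```

```text
t 3.2 pos [ 0.488  -0.3052  0.1999] F [0.93 0.39 1.13] op 0.0855 yaw z 0.408
shift [-0.0031  0.1429  0.0013] turn [ 0.02 -0.09  0.08]
```

View pics/a1.png

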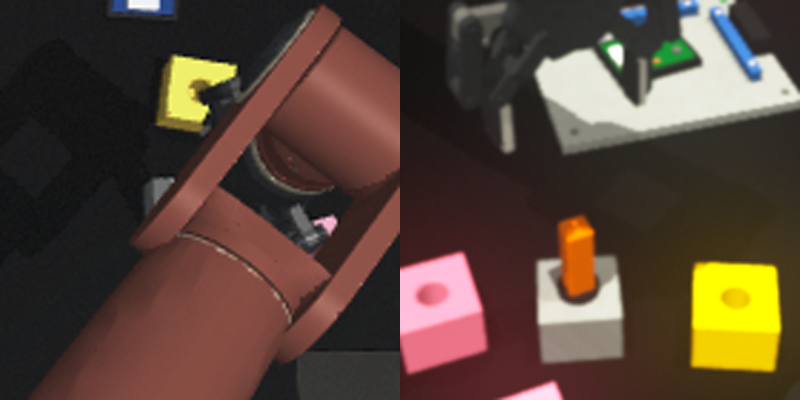

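{"fn": "arm_command", "kwargs": {
  "steps": [
    [[-0.003,0.04,0.001],[0,0,0],1],
    [[-0.003,0.075,0.001],[0,0,0],1],
    [[-0.003,0.11,0.001],[0,0,0],1],
    [[-0.003,0.143,0.001],[0,0,0],1],
    [[-0.003,0.143,0.001],[0,0,0],1]
  ]
}}

```text
t: 3.8
tool_pos: [0.4841, -0.2988, 0.0512]
tool_rot: [-1.375, 0.913, -0.896]
contact_force: [-1.1, 0.7, -1.0]
opening: 0.0853
```

```bash
python3 mv.py 0.488 -0.302 0.057 0.41; python3 - <<'E'
from station import ctrl
import cv2,numpy as np
p=ctrl.get_image("side"); cv2.imwrite("pics/a2.png",cv2.resize(p["img"][240:400,210:410,::-1],None,fx=4,fy=4,interpolation=2)[:600])
E
```

```text
t 3.8 pos [ 0.4841 -0.2988  0.0512] F [-1.14  0.66 -0.99] op 0.0853 yaw z 0.407
shift [ 0.0044 -0.0058  0.0023] turn [ 0.33 -0.16 -0.51]
```

View pics/a2.png

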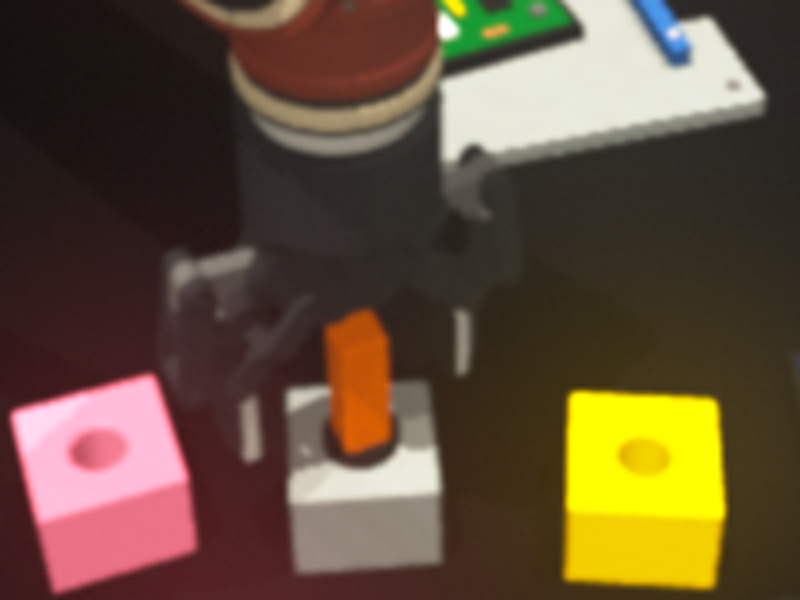

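The open fingers straddle the orange handle, at crop (360,380), with the pads at x≈250 and x≈462. I'll centre, settle, then close.

{"fn": "arm_command", "kwargs": {
  "steps": [
    [[0.0044,-0.006,0.0023],[0.3,0,-0.5],1],
    [[0.0044,-0.006,0.0023],[0.3,0,-0.5],1],
    [[0.0044,-0.006,0.0023],[0.3,0,-0.5],1]
  ]
}}

```text
t: 4.15
tool_pos: [0.4914, -0.3045, 0.0632]
tool_rot: [-1.376, 0.896, -0.912]
contact_force: [-0.3, 0.1, 0.0]
opening: 0.0852
```

```bash
python3 mv.py 0.488 -0.302 0.057 0.41
```

```text
t 4.15 pos [ 0.4914 -0.3045  0.0632] F [-0.33  0.07  0.04] op 0.0852 yaw z 0.407
shift [-0.0037  0.0062 -0.0021] turn [-0.23 -0.15  0.5 ]
```

{"fn": "arm_command", "kwargs": {
  "steps": [
    [[0,0,0],[0,0,0],1],
    [[0,0,0],[0,0,0],1]
  ]
}}

```text
t: 4.35
tool_pos: [0.492, -0.3051, 0.0645]
tool_rot: [-1.376, 0.895, -0.914]
contact_force: [-0.1, -0.6, -0.5]
opening: 0.0855
```

```bash
python3 mv.py 0.488 -0.302 0.057 0.41
```

```text
t 4.35 pos [ 0.492  -0.3051  0.0645] F [-0.12 -0.64 -0.49] op 0.0855 yaw z 0.407
shift [-0.0045  0.0075 -0.0025] turn [-0.29 -0.15  0.61]
```

{"fn": "arm_command", "kwargs": {
  "steps": [
    [[-0.0045,0.0075,-0.0025],[-0.3,0,0.6],1],
    [[-0.0045,0.0075,-0.0025],[-0.3,0,0.6],1],
    [[-0.0045,0.0075,-0.0025],[-0.3,0,0.6],1]
  ]
}}

```text
t: 4.65
tool_pos: [0.4875, -0.3016, 0.0562]
tool_rot: [-1.375, 0.905, -0.903]
contact_force: [0.4, 0.5, 0.4]
opening: 0.0854
```

```bash
python3 mv.py 0.488 -0.302 0.057 0.41
```

```text
t 4.65 pos [ 0.4875 -0.3016  0.0562] F [0.4  0.51 0.39] op 0.0854 yaw z 0.407
shift [ 0.0006 -0.0008  0.0003] turn [ 0.04 -0.15 -0.06]
```

{"fn": "arm_command", "kwargs": {
  "steps": [
    [[0,0,0],[0,0,0],0],
    [[0,0,0],[0,0,0],0],
    [[0,0,0],[0,0,0],0],
    [[0,0,0],[0,0,0],0],
    [[0,0,0],[0,0,0],0]
  ],
  "force": 100
}}

```text
t: 5.15
tool_pos: [0.4878, -0.3019, 0.0568]
tool_rot: [-1.375, 0.905, -0.904]
contact_force: [-0.7, -0.1, -0.7]
opening: 0.0192
```

```bash
python3 mv.py 0.488 -0.302 0.087 0.41
```

```text
t 5.15 pos [ 0.4878 -0.3019  0.0568] F [-0.66 -0.12 -0.66] op 0.0192 yaw z 0.407
shift [ 0.0002 -0.0302  0.0001] turn [ 0.02 -0.16 -0.01]
```

{"fn": "arm_command", "kwargs": {
  "steps": [
    [[0,-0.03,0],[0,0,0],0],
    [[0,-0.06,0],[0,0,0],0],
    [[0,-0.08,0],[0,0,0],0],
    [[0,-0.08,0],[0,0,0],0]
  ]
}}

```text
t: 5.55
tool_pos: [0.4898, -0.3034, 0.1407]
tool_rot: [-1.376, 0.899, -0.91]
contact_force: [0.1, -0.2, 0.7]
opening: 0.0189
```

```bash
python3 mv.py 0.5 0.003 0.125 0.41; python3 - <<'E'
from station import ctrl
import cv2,numpy as np
p=ctrl.get_image("side"); cv2.imwrite("pics/a3.png",cv2.resize(p["img"][240:400,210:410,::-1],None,fx=4,fy=4,interpolation=2)[:600])
E
```

```text
t 5.55 pos [ 0.4898 -0.3034  0.1407] F [ 0.1  -0.19  0.69] op 0.0189 yaw z 0.407
shift [-0.2774  0.0143  0.1307] turn [-0.17 -0.15  0.35]
```

View pics/a3.png

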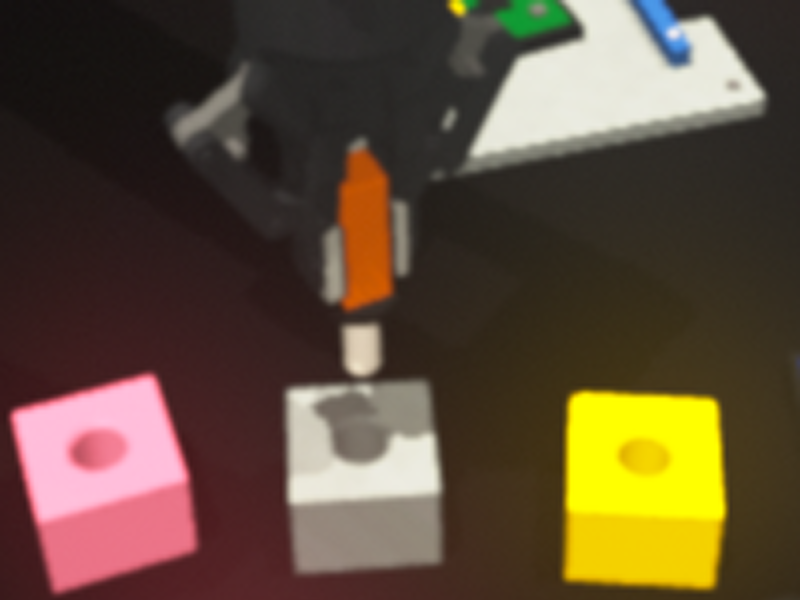

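The pusher is out of the holder and hangs upright: stem at crop (361,350), empty hole at (360,440). Next I'll go to the near side of the board.

{"fn": "arm_command", "kwargs": {
  "steps": [
    [[-0.277,0,0.131],[0,0,0],0],
    [[-0.277,0,0.131],[0,0,0],0],
    [[-0.277,0,0.131],[0,0,0],0],
    [[-0.277,0,0.131],[0,0,0],0],
    [[-0.277,0,0.131],[0,0,0],0]
  ]
}}

```text
t: 6.1
tool_pos: [0.4956, -0.0499, 0.1351]
tool_rot: [-1.376, 0.905, -0.905]
contact_force: [1.4, -0.3, -0.3]
opening: 0.0194
```

```bash
python3 mv.py 0.509 0.0045 0.1 0.41
```

```text
t 6.1 pos [ 0.4956 -0.0499  0.1351] F [ 1.45 -0.35 -0.34] op 0.0194 yaw z 0.407
shift [-0.0447  0.035   0.0339] turn [ 0.08 -0.19  0.04]
```

{"fn": "arm_command", "kwargs": {
  "steps": [
    [[-0.0447,0.015,0.034],[0,0,0],0],
    [[-0.0447,0.035,0.034],[0,0,0],0],
    [[-0.0447,0.035,0.034],[0,0,0],0],
    [[-0.0447,0.035,0.034],[0,0,0],0]
  ]
}}

```text
t: 6.5
tool_pos: [0.5077, 0.0045, 0.0982]
tool_rot: [-1.378, 0.908, -0.902]
contact_force: [0.9, 0.2, -1.0]
opening: 0.0189
```

```bash
python3 mv.py 0.509 0.0045 0.064 0.41;  python3 - <<'E'
from station import ctrl
import cv2,numpy as np
ims=[]
for n,(u0,v0,u1,v1) in(("top",(250,160,390,300)),("side",(250,180,410,340))):
    p=ctrl.get_image(n); ims.append(cv2.resize(p["img"][v0:v1,u0:u1,::-1],(400,400),interpolation=2))
cv2.imwrite("pics/a4.png",np.hstack(ims))
E
```

```text
t 6.5 pos [0.5077 0.0045 0.0982] F [ 0.87  0.17 -0.97] op 0.0189 yaw z 0.407
shift [0.0006 0.0342 0.0014] turn [ 0.28 -0.17 -0.06]
```

View pics/a4.png

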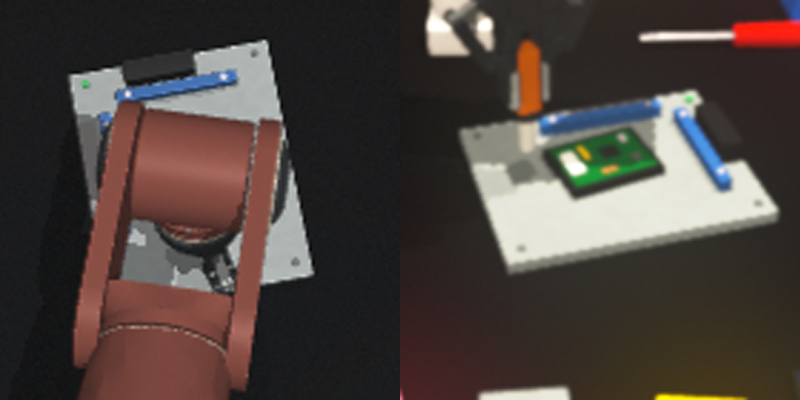

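{"fn": "arm_command", "kwargs": {
  "steps": [
    [[0.0006,0.018,0.001],[0,0,0],0],
    [[0.0006,0.0335,0.001],[0,0,0],0],
    [[0.0006,0.0335,0.001],[0,0,0],0],
    [[0.0006,0.0335,0.001],[0,0,0],0]
  ]
}}

```text
t: 7.0
tool_pos: [0.5108, 0.0023, 0.0676]
tool_rot: [-1.375, 0.906, -0.908]
contact_force: [0.4, -0.1, -0.2]
opening: 0.0187
```

```bash
python3 mv.py 0.521 0.008 0.064 0.41
```

```text
t 7.0 pos [0.5108 0.0023 0.0676] F [ 0.41 -0.12 -0.23] op 0.0187 yaw z 0.404
shift [-0.0012  0.0036  0.0116] turn [ 0.04 -0.36  0.08]
```

```bash
python3 mv.py 0.518 0.0075 0.064 0.407
```

```text
t 7.0 pos [0.5108 0.0023 0.0676] F [ 0.41 -0.12 -0.23] op 0.0187 yaw z 0.404
shift [-0.0019  0.0036  0.0087] turn [ 0.04 -0.19  0.09]
```

{"fn": "arm_command", "kwargs": {
  "steps": [
    [[-0.001,0.0036,0.004],[0,0,0],0],
    [[-0.0019,0.0036,0.0085],[0,0,0],0],
    [[-0.0019,0.0036,0.0085],[0,0,0],0],
    [[-0.0019,0.0036,0.0085],[0,0,0],0]
  ]
}}

```text
t: 7.4
tool_pos: [0.5183, 0.0076, 0.0644]
tool_rot: [-1.375, 0.906, -0.908]
contact_force: [-0.2, -0.1, -0.6]
opening: 0.0192
```

```bash
cat > look.py <<'E'
import sys; from h import *; from m2 import board; from station import ctrl; import mv
nm=sys.argv[1]
p=ctrl.get_image("side")
x0=[float(a) for a in sys.argv[2:5]]
m=np.clip((190-p["img"].astype(float).max(2))/110,0,1)
roi=(250,205,410,300); u0,v0,u1,v1=roi
g=m[v0:v1,u0:u1]
# green seeded component
im=p["img"][v0:v1,u0:u1].astype(int)
cost=None
pts=proj(p,box(*x0,.012,.09,.07,.01))
lo=np.int32(np.floor(pts.min(0)))-7; hi=np.int32(np.ceil(pts.max(0)))+7
roi2=(lo[0],lo[1],hi[0],hi[1])
a=p["img"][roi2[1]:roi2[3],roi2[0]:roi2[2]].astype(float)
green=np.clip((a[...,1]-np.maximum(a[...,0],a[...,2])-8)/30,0,1)
gm=(green>.5).astype(np.uint8); c=np.argwhere(gm)[:,::-1]
h=cv2.convexHull(np.int32(c)).reshape(-1,2)
f=np.zeros_like(gm); cv2.fillConvexPoly(f,h,1); f=f.astype(float)
# top face green: inset i all round
def pol(x,i=.0035):
    P=box(x[0],x[1],x[2],.022,.09-2*i,.07-2*i,0); return P
def ff(x): return ((sil(p,pol(x),roi2)-f)**2).sum()
s=np.array(x0); r=minimize(ff,s,method="Nelder-Mead",options=dict(initial_simplex=[s,s+[.006,0,0],s+[0,.006,0],s+[0,0,.08]],xatol=1e-5,fatol=1e-3,maxiter=400))
print("board",r.x.round(4),"cost",round(r.fun,1))
N=(.5838,.0195,.187); c_,s_=np.cos(N[2]),np.sin(N[2])
def tonest(q): d=np.array(q[:2])-N[:2]; return np.array([c_*d[0]+s_*d[1],-s_*d[0]+c_*d[1]])*1000
B=r.x;cb,sb=np.cos(B[2]),np.sin(B[2])
for n,(a1,b1) in dict(home=(.045,.035),farR=(.045,-.035),nearL=(-.045,.035)).items():
    q=tonest([B[0]+cb*a1-sb*b1,B[1]+sb*a1+cb*b1]); print(n,"gap far",round(80-q[0],1),"gap left",round(65-q[1],1))
o=ctrl.get_obs(); q=o["tool_pos"]; d=q[:2]-B[:2]
print("tip in board mm",np.round([1000*(cb*d[0]+sb*d[1]),1000*(-sb*d[0]+cb*d[1])],1),"rel yaw deg",round(np.degrees(B[2]-N[2]),1))
mv.show(None)
cv2.imwrite(f"pics/{nm}.png",cv2.resize(p["img"][190:300,250:410,::-1],None,fx=5,fy=5,interpolation=2))
E
python3 look.py a5 .577 .0223 .338
```

```text
board [0.5774 0.0223 0.3298] cost 22.0
home gap far 46.2 gap left 20.1
farR gap far 36.2 gap left 89.3
nearL gap far 135.3 gap left 32.9
tip in board mm [-60.9   5.3] rel yaw deg 8.2
t 7.45 pos [0.5181 0.0075 0.0643] F [-0.1   0.15 -0.61] op 0.0188 yaw z 0.404
```

View pics/a5.png

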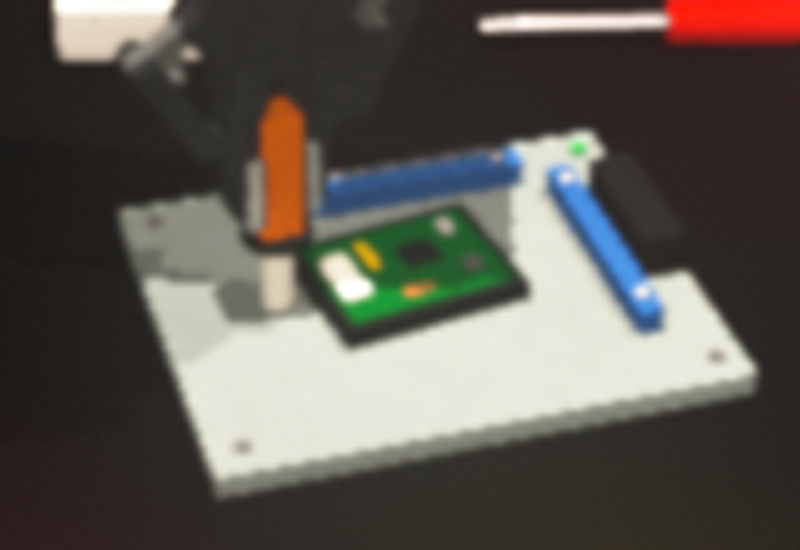

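The white tip is at crop (278,300), clear of the plate and about 9 mm from the board's near edge, whose midpoint is near (325,290). I'll make contact and push.

```bash
python3 mv.py 0.525 0.0117 0.0640 0.404;
```

```text
t 7.45 pos [0.5181 0.0075 0.0643] F [-0.1   0.15 -0.61] op 0.0188 yaw z 0.404
shift [-0.0011  0.0003  0.008 ] turn [ 0.02 -0.01  0.1 ]
```

{"fn": "arm_command", "kwargs": {
  "steps": [
    [[-0.0006,0,0.004],[0,0,0],0],
    [[-0.0011,0,0.008],[0,0,0],0],
    [[-0.0005,0,0.011],[0,0,0],0],
    [[0.0001,0,0.014],[0,0,0],0],
    [[0.0008,0,0.017],[0,0,0],0]
  ]
}}

```text
t: 7.95
tool_pos: [0.5341, 0.0135, 0.0642]
tool_rot: [-1.375, 0.906, -0.907]
contact_force: [-1.7, -0.7, 0.3]
opening: 0.0189
```

```bash
python3 look.py a6 .582 .0233 .32
```

```text
board [0.5855 0.0236 0.3446] cost 35.8
home gap far 38.7 gap left 19.7
farR gap far 27.7 gap left 88.8
nearL gap far 127.5 gap left 33.8
tip in board mm [-51.2   7.7] rel yaw deg 9.0
t 8.0 pos [0.5347 0.0135 0.0643] F [-1.23 -0.89 -0.64] op 0.019 yaw z 0.404
```

{"fn": "arm_command", "kwargs": {
  "steps": [
    [[0.0007,0,0.003],[0,0,0],0],
    [[0.0013,0,0.006],[0,0,0],0],
    [[0.002,0,0.009],[0,0,0],0],
    [[0.0026,0,0.012],[0,0,0],0],
    [[0.003,0,0.0135],[0,0,0],0]
  ]
}}

```text
t: 8.5
tool_pos: [0.5486, 0.0162, 0.0643]
tool_rot: [-1.375, 0.905, -0.908]
contact_force: [-0.8, -0.5, -0.5]
opening: 0.019
```

```bash
python3 look.py a7 .597 .0258 .3
```

```text
board [0.6048 0.0285 0.3421] cost 227.6
home gap far 18.6 gap left 18.5
farR gap far 7.8 gap left 87.7
nearL gap far 107.5 gap left 32.4
tip in board mm [-57.    7.1] rel yaw deg 8.9
t 8.55 pos [0.5487 0.0161 0.0643] F [ 0.1   0.97 -0.98] op 0.0192 yaw z 0.404
```

View pics/a7.png

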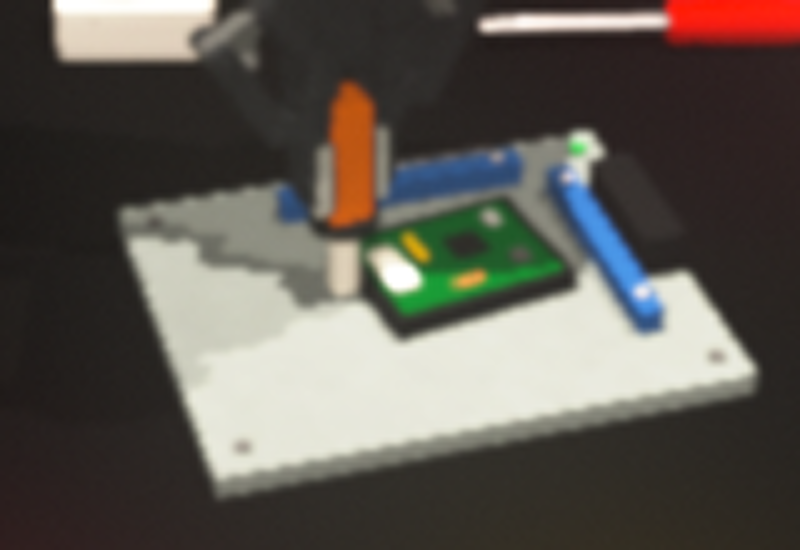

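```bash
sed -i 's/^gm=(green>.5).astype(np.uint8); c=/gm=(green>.5).astype(np.uint8); nl,lb,st,_=cv2.connectedComponentsWithStats(cv2.dilate(gm,np.ones((3,3),np.uint8))); gm=gm*(lb==1+np.argmax(st[1:,4])).astype(np.uint8); c=/' look.py
python3 look.py a8 .597 .0258 .3
```

```text
board [0.6009 0.0266 0.3458] cost 34.2
home gap far 22.9 gap left 19.6
farR gap far 11.9 gap left 88.7
nearL gap far 111.8 gap left 33.8
tip in board mm [-52.7   7.9] rel yaw deg 9.1
t 8.6 pos [0.5486 0.0161 0.0644] F [ 0.44  0.24 -0.18] op 0.0189 yaw z 0.404
```

{"fn": "arm_command", "kwargs": {
  "steps": [
    [[0,0,-0.004],[0,0,0],0],
    [[-0.008,0,-0.004],[0,0,0],0],
    [[-0.015,0,-0.003],[0,0,0],0],
    [[-0.015,0,-0.003],[0,0,0],0]
  ]
}}

```text
t: 9.0
tool_pos: [0.5395, 0.0297, 0.0643]
tool_rot: [-1.375, 0.904, -0.907]
contact_force: [0.5, 0.3, -0.8]
opening: 0.0189
```

```bash
python3 look.py a8 .6 .026 .34
```

```text
board [0.6004 0.0263 0.3441] cost 23.5
home gap far 23.5 gap left 19.7
farR gap far 12.5 gap left 88.9
nearL gap far 112.4 gap left 33.8
tip in board mm [-56.   23.3] rel yaw deg 9.0
t 9.05 pos [0.5398 0.0294 0.0644] F [ 0.03  0.35 -0.47] op 0.0188 yaw z 0.405
```

{"fn": "arm_command", "kwargs": {
  "steps": [
    [[0.0006,0,0.003],[0,0,0],0],
    [[0.0013,0,0.006],[0,0,0],0],
    [[0.002,0,0.009],[0,0,0],0],
    [[0.0026,0,0.0115],[0,0,0],0],
    [[0.003,0,0.013],[0,0,0],0]
  ]
}}

```text
t: 9.55
tool_pos: [0.5531, 0.0317, 0.0643]
tool_rot: [-1.375, 0.904, -0.907]
contact_force: [-1.6, -0.6, 0.1]
opening: 0.019
```

```bash
python3 look.py a9 .605 .0275 .3
```

```text
board [0.6089 0.0256 0.3182] cost 22.9
home gap far 14.2 gap left 23.1
farR gap far 5.1 gap left 92.5
nearL gap far 103.4 gap left 34.9
tip in board mm [-50.9  23.2] rel yaw deg 7.5
t 9.6 pos [0.5533 0.0317 0.0643] F [-1.34  0.25 -0.99] op 0.0188 yaw z 0.405
```

View pics/a9.png

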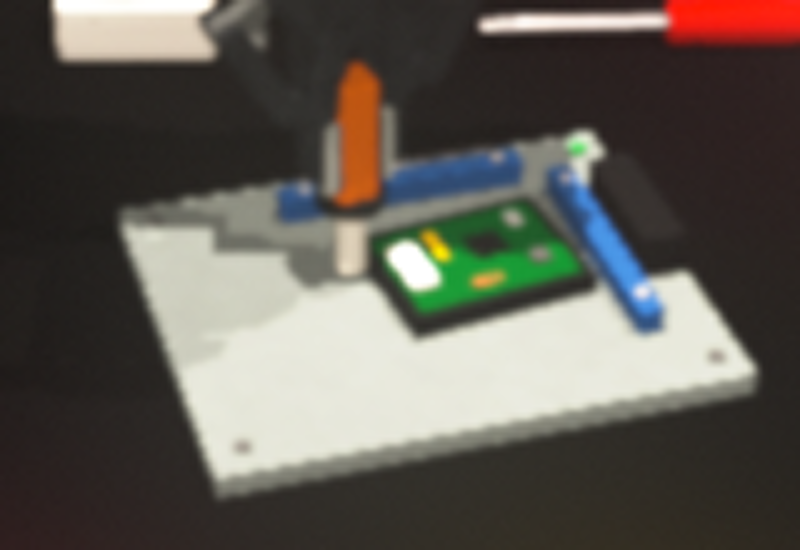

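{"fn": "arm_command", "kwargs": {
  "steps": [
    [[0.0005,0,0.002],[0,0,0],0],
    [[0.0009,0,0.004],[0,0,0],0],
    [[0.0013,0,0.006],[0,0,0],0],
    [[0.0017,0,0.008],[0,0,0],0],
    [[0.0017,0,0.008],[0,0,0],0]
  ]
}}

```text
t: 10.1
tool_pos: [0.5604, 0.0333, 0.0642]
tool_rot: [-1.377, 0.906, -0.906]
contact_force: [-4.5, 0.0, 2.9]
opening: 0.0188
```

```bash
python3 look.py a10 .615 .0275 .27
```

```text
board [0.6155 0.0258 0.2884] cost 26.9
home gap far 6.4 gap left 25.3
farR gap far -0.6 gap left 95.0
nearL gap far 96.0 gap left 34.4
tip in board mm [-50.7  22.8] rel yaw deg 5.8
t 10.15 pos [0.5604 0.0333 0.0641] F [-4.62 -0.27  2.17] op 0.0191 yaw z 0.405
```

View pics/a10.png

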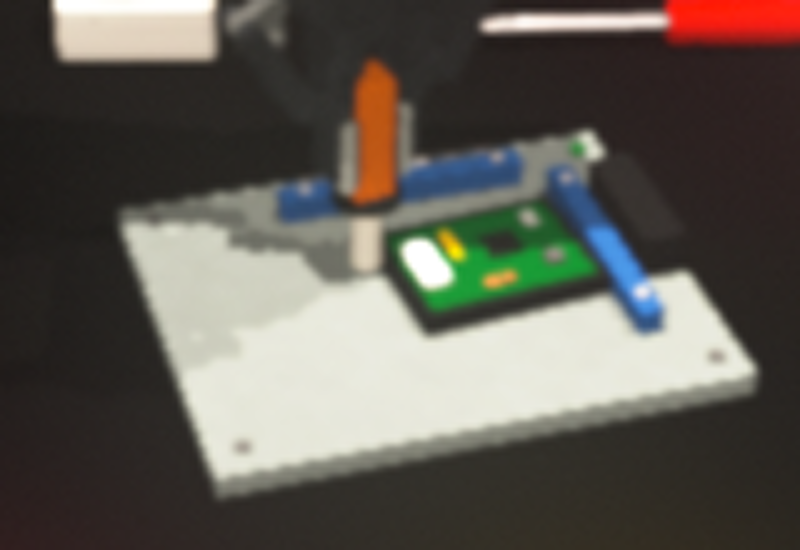

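{"fn": "arm_command", "kwargs": {
  "steps": [
    [[0.0002,0,0.001],[0,0,0],0],
    [[0.0003,0,0.0015],[0,0,0],0]
  ]
}}

```text
t: 10.35
tool_pos: [0.5607, 0.0333, 0.064]
tool_rot: [-1.379, 0.908, -0.904]
contact_force: [-6.7, -0.9, 3.1]
opening: 0.019
```

```bash
python3 look.py a11 .615 .0275 .27
```

```text
board [0.6152 0.0257 0.2895] cost 28.2
home gap far 6.8 gap left 25.4
farR gap far -0.3 gap left 95.0
nearL gap far 96.4 gap left 34.6
tip in board mm [-50.1  22.9] rel yaw deg 5.9
t 10.4 pos [0.5607 0.0333 0.064 ] F [-6.18 -0.78  4.5 ] op 0.0191 yaw z 0.405
```

Jammed: farR is on the fence and tip friction holds the near edge against the swing. I'll follow the pivot arc by pushing forward and left.

{"fn": "arm_command", "kwargs": {
  "steps": [
    [[-0.001,0,0.001],[0,0,0],0],
    [[-0.0018,0,0.0018],[0,0,0],0],
    [[-0.0026,0,0.0026],[0,0,0],0],
    [[-0.0032,0,0.0032],[0,0,0],0]
  ]
}}

```text
t: 10.8
tool_pos: [0.5625, 0.0376, 0.064]
tool_rot: [-1.379, 0.908, -0.904]
contact_force: [-2.3, -0.3, 0.5]
opening: 0.0189
```

```bash
python3 look.py a12 .616 .0275 .25
```

```text
board [0.6173 0.0274 0.2204] cost 24.8
home gap far 1.8 gap left 26.9
farR gap far -0.5 gap left 96.9
nearL gap far 91.8 gap left 29.9
tip in board mm [-51.1  22.1] rel yaw deg 1.9
t 10.85 pos [0.5626 0.0378 0.064 ] F [-2.44 -0.6   0.18] op 0.0192 yaw z 0.406
```

{"fn": "arm_command", "kwargs": {
  "steps": [
    [[-0.0006,0,0.0006],[0,0,0],0],
    [[-0.0012,0,0.0012],[0,0,0],0],
    [[-0.0016,0,0.0016],[0,0,0],0]
  ]
}}

```text
t: 11.15
tool_pos: [0.5634, 0.0395, 0.064]
tool_rot: [-1.38, 0.908, -0.904]
contact_force: [-3.0, -2.4, 1.2]
opening: 0.0188
```

```bash
python3 look.py a13 .618 .0275 .2
```

```text
board [0.6183 0.0279 0.1955] cost 24.6
home gap far -0.2 gap left 27.8
farR gap far -0.8 gap left 97.8
nearL gap far 89.8 gap left 28.5
tip in board mm [-51.6  22.1] rel yaw deg 0.5
t 11.2 pos [0.5634 0.0396 0.064 ] F [-3.27 -3.03  1.24] op 0.0188 yaw z 0.406
```

View pics/a13.png

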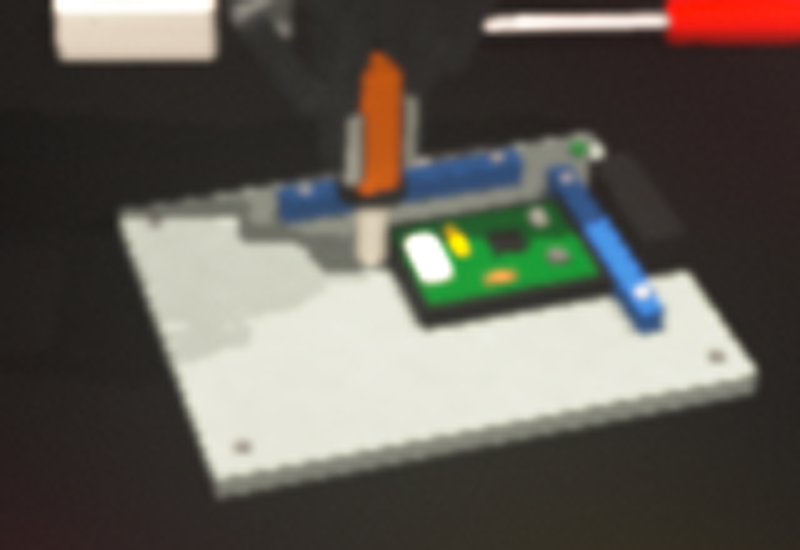

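{"fn": "arm_command", "kwargs": {
  "steps": [
    [[-0.0009,0,-0.004],[0,0,0],0],
    [[0.006,0,-0.0055],[0,0,0],0],
    [[0.0128,0,-0.007],[0,0,0],0],
    [[0.0128,0,-0.007],[0,0,0],0]
  ]
}}

```text
t: 11.6
tool_pos: [0.5626, 0.0241, 0.0643]
tool_rot: [-1.379, 0.908, -0.906]
contact_force: [-0.2, -0.3, -1.1]
opening: 0.019
```

```bash
python3 look.py a14 .618 .0275 .2
```

```text
board [0.6183 0.0279 0.201 ] cost 23.5
home gap far 0.0 gap left 27.5
farR gap far -0.9 gap left 97.5
nearL gap far 90.0 gap left 28.8
tip in board mm [-55.4   7.8] rel yaw deg 0.8
t 11.65 pos [0.5625 0.0245 0.0643] F [-0.03 -0.37 -1.1 ] op 0.0193 yaw z 0.405
```

{"fn": "arm_command", "kwargs": {
  "steps": [
    [[0.0004,0,0.0016],[0,0,0],0],
    [[0.0007,0,0.003],[0,0,0],0],
    [[0.0009,0,0.0038],[0,0,0],0],
    [[0.0009,0,0.0038],[0,0,0],0]
  ]
}}

```text
t: 12.05
tool_pos: [0.566, 0.0251, 0.0641]
tool_rot: [-1.38, 0.909, -0.905]
contact_force: [-1.9, -1.6, 0.9]
opening: 0.0187
```

```bash
cat > fa.py <<'E'
import sys,numpy as np
from station import ctrl
n=int(sys.argv[1]); c,s=np.cos(.187),np.sin(.187); L=[];P=[]
o=ctrl.get_obs(); L.append(o["contact_force"])
for i in range(n):
    ctrl.get_image("top"); o=ctrl.get_obs(); L.append(o["contact_force"]);P.append(o["tool_pos"])
L=np.array(L); N=np.c_[c*L[:,0]+s*L[:,1],-s*L[:,0]+c*L[:,1],L[:,2]]
print("nest-frame F each",N[:,:2].round(1).tolist(),"mean",N.mean(0).round(2),"|h|",np.linalg.norm(N[:,:2].mean(0)).round(2),"t",round(o["t"],2),o["tool_pos"].round(4))
E
python3 fa.py 4
```

```text
nest-frame F each [[-2.2, -1.2], [-2.0, -1.0], [-1.9, -0.2], [-0.9, -0.7], [-2.8, 1.0]] mean [-1.96 -0.41  0.92] |h| 2.0 t 12.25 [0.566  0.0251 0.0641]
```

{"fn": "arm_command", "kwargs": {
  "steps": [
    [[0.0001,0,0.0005],[0,0,0],0],
    [[0.0002,0,0.0008],[0,0,0],0],
    [[0.0002,0,0.0008],[0,0,0],0]
  ]
}}

```text
t: 12.55
tool_pos: [0.5662, 0.0252, 0.0641]
tool_rot: [-1.381, 0.91, -0.904]
contact_force: [-5.2, -1.7, 1.7]
opening: 0.0189
```

```bash
python3 fa.py 4
```

```text
nest-frame F each [[-5.4, -0.7], [-5.5, 0.3], [-4.4, -0.5], [-5.6, -1.2], [-5.1, -0.1]] mean [-5.2  -0.43  3.04] |h| 5.21 t 12.75 [0.5662 0.0252 0.064 ]
```

{"fn": "arm_command", "kwargs": {
  "steps": [
    [[0.0002,0,0.0007],[0,0,0],0]
  ]
}}

```text
t: 12.85
tool_pos: [0.5664, 0.0252, 0.064]
tool_rot: [-1.382, 0.911, -0.903]
contact_force: [-5.9, -0.9, 3.0]
opening: 0.0191
```

```bash
python3 fa.py 6
```

```text
nest-frame F each [[-5.9, 0.2], [-5.4, -1.1], [-6.5, -1.0], [-4.9, -1.1], [-5.9, -1.2], [-6.0, -1.3], [-5.6, -0.1]] mean [-5.75 -0.8   3.58] |h| 5.8 t 13.15 [0.5664 0.0252 0.064 ]
```

```bash
python3 fa.py 9; python3 look.py a15 .618 .0275 .2
```

```text
nest-frame F each [[-5.6, -0.1], [-5.2, -0.9], [-5.4, -0.2], [-4.9, -0.9], [-5.1, -0.6], [-5.9, 0.0], [-4.9, 0.0], [-5.2, -0.3], [-6.3, -0.4], [-4.5, -1.4]] mean [-5.32 -0.47  3.63] |h| 5.34 t 13.6 [0.5664 0.0252 0.064 ]
board [0.6185 0.0278 0.1958] cost 29.2
home gap far -0.3 gap left 27.9
farR gap far -0.9 gap left 97.9
nearL gap far 89.7 gap left 28.7
tip in board mm [-51.7   7.6] rel yaw deg 0.5
t 13.65 pos [0.5663 0.0252 0.064 ] F [-5.56 -1.38  3.41] op 0.0194 yaw z 0.405
```

View pics/a15.png

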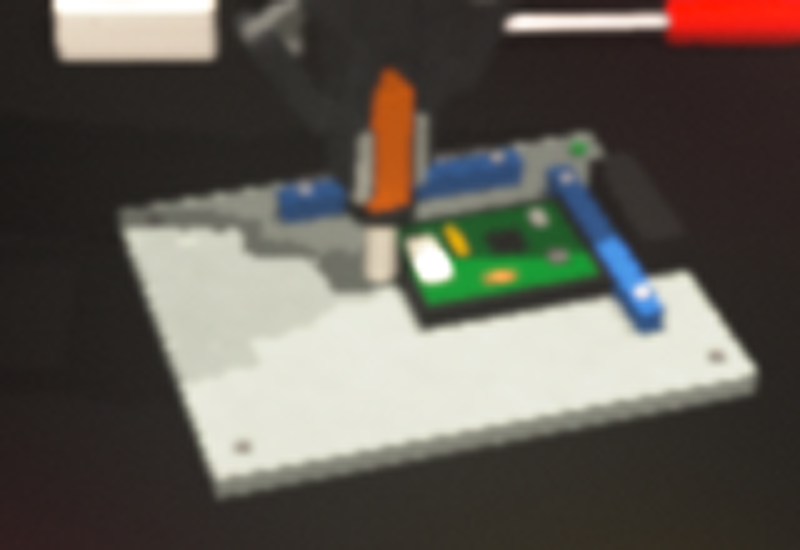

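Normal force held about 5.5 N, but there is 3.6 N of vertical drag from the arm's deflection. I'll trim that out while pressed, so the pure push is 5–6 N.

{"fn": "arm_command", "kwargs": {
  "steps": [
    [[0.0001,-0.0004,0.0006],[0,0,0],0],
    [[0.0001,-0.0006,0.0006],[0,0,0],0]
  ]
}}

```text
t: 13.85
tool_pos: [0.5664, 0.0252, 0.0641]
tool_rot: [-1.383, 0.912, -0.902]
contact_force: [-4.4, -1.1, 0.0]
opening: 0.0188
```

```bash
python3 fa.py 5
```

```text
nest-frame F each [[-4.5, -0.3], [-4.5, -0.6], [-4.8, -0.7], [-4.9, -0.4], [-5.4, -1.9], [-4.4, -0.6]] mean [-4.75 -0.76  0.41] |h| 4.81 t 14.1 [0.5664 0.0252 0.0641]
```

Vertical is near zero now; I'll raise the normal force slightly.

{"fn": "arm_command", "kwargs": {
  "steps": [
    [[0.0002,-0.0002,0.0007],[0,0,0],0]
  ]
}}

```text
t: 14.2
tool_pos: [0.5665, 0.0252, 0.0641]
tool_rot: [-1.384, 0.913, -0.901]
contact_force: [-4.8, -2.5, 4.1]
opening: 0.0191
```

```bash
python3 fa.py 6
```

```text
nest-frame F each [[-5.2, -1.6], [-5.8, -0.7], [-5.8, -0.8], [-6.6, -1.2], [-5.9, -1.5], [-5.4, -1.5], [-6.3, -0.3]] mean [-5.85 -1.07  2.15] |h| 5.95 t 14.5 [0.5665 0.0252 0.0641]
```

{"fn": "arm_command", "kwargs": {
  "steps": [
    [[0.0001,-0.0005,0.00065],[0,0,0],0]
  ]
}}

```text
t: 14.6
tool_pos: [0.5666, 0.0253, 0.0642]
tool_rot: [-1.385, 0.914, -0.901]
contact_force: [-4.8, -1.8, -0.3]
opening: 0.0189
```

```bash
python3 fa.py 14
```

```text
nest-frame F each [[-5.0, -0.9], [-5.3, -0.9], [-5.8, -0.4], [-6.3, -0.5], [-6.4, -2.1], [-5.3, -0.3], [-5.7, -1.5], [-4.7, -1.3], [-5.5, -0.7], [-5.8, -1.7], [-5.5, -1.2], [-4.6, -1.2], [-5.5, -1.5], [-4.9, -1.6], [-5.4, -1.4]] mean [-5.46 -1.15  0.65] |h| 5.58 t 15.3 [0.5666 0.0253 0.0642]
```

```bash
python3 look.py a16 .618 .0275 .2; python3 - <<'E'
import mv,numpy as np
c,s=np.cos(.187),np.sin(.187)
for a,b in((-32,5),(-32,-52),(33,-52)):
    x=.5838+(c*a-s*b)/1000;y=.0195+(s*a+c*b)/1000
    mv.show([x,y,.066],.405)
E
```

```text
board [0.6185 0.0278 0.2039] cost 34.2
home gap far -0.0 gap left 27.5
farR gap far -1.2 gap left 97.5
nearL gap far 90.0 gap left 29.1
tip in board mm [-51.3   8. ] rel yaw deg 1.0
t 15.35 pos [0.5666 0.0253 0.0641] F [-4.16 -1.8   0.81] op 0.019 yaw z 0.405
t 15.35 pos [0.5666 0.0253 0.0641] F [-4.16 -1.8   0.81] op 0.019 yaw z 0.405
shift [ 0.0003 -0.0016 -0.0166] turn [ 0.77  0.   -0.05]
t 15.35 pos [0.5666 0.0253 0.0641] F [-4.16 -1.8   0.81] op 0.019 yaw z 0.405
shift [ 0.0559 -0.0015 -0.0289] turn [ 0.77  0.   -0.05]
t 15.35 pos [0.5666 0.0253 0.0641] F [-4.16 -1.8   0.81] op 0.019 yaw z 0.405
shift [ 0.07   -0.0024  0.0345] turn [ 0.77  0.   -0.05]
```

{"fn": "arm_command", "kwargs": {
  "steps": [
    [[-0.002,0,-0.009],[0,0,0],0],
    [[0.0003,-0.0016,-0.0166],[0.7,0,0],0],
    [[0.028,-0.0016,-0.023],[0.7,0,0],0],
    [[0.056,-0.0016,-0.029],[0.7,0,0],0],
    [[0.056,-0.0016,-0.029],[0.7,0,0],0]
  ]
}}

```text
t: 15.85
tool_pos: [0.5632, -0.0403, 0.0672]
tool_rot: [-1.372, 0.906, -0.91]
contact_force: [0.4, 0.9, -0.1]
opening: 0.019
```

```bash
python3 look.py a17 .618 .0275 .2; python3 mv.py .6259 -.0255 .065 .405
```

```text
board [0.6194 0.0286 0.2207] cost 105.2
home gap far -0.4 gap left 26.1
farR gap far -2.8 gap left 96.1
nearL gap far 89.5 gap left 29.2
tip in board mm [-70.1 -53.6] rel yaw deg 1.9
t 15.9 pos [ 0.5627 -0.039   0.0669] F [-0.65  0.29 -0.69] op 0.0192 yaw z 0.402
t 15.9 pos [ 0.5627 -0.039   0.0669] F [-0.65  0.29 -0.69] op 0.0192 yaw z 0.402
shift [0.0124 0.002  0.0634] turn [-0.1  -0.15  0.  ]
```

View pics/a17.png

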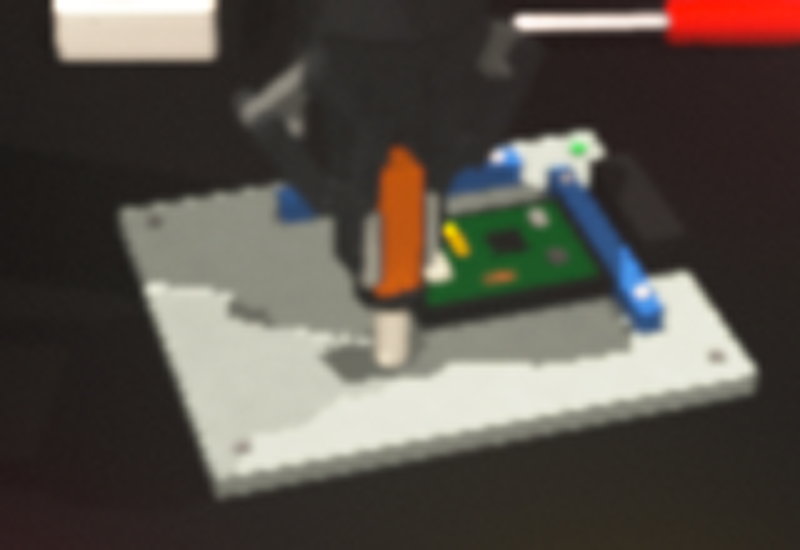

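{"fn": "arm_command", "kwargs": {
  "steps": [
    [[0.003,0.001,0.016],[0,0,0],0],
    [[0.006,0.002,0.032],[0,0,0],0],
    [[0.009,0.002,0.048],[0,0,0],0],
    [[0.0124,0.002,0.063],[0,0,0],0],
    [[0.0124,0.002,0.063],[0,0,0],0]
  ]
}}

```text
t: 16.4
tool_pos: [0.627, -0.0247, 0.0655]
tool_rot: [-1.37, 0.904, -0.909]
contact_force: [-0.6, -0.4, -1.3]
opening: 0.0191
```

```bash
python3 look.py a18 .6185 .028 .195; python3 mv.py .6265 -.025 .064 .402
```

```text
board [0.6153 0.0286 0.201 ] cost 275.5
home gap far 2.8 gap left 26.3
farR gap far 1.8 gap left 96.3
nearL gap far 92.8 gap left 27.5
tip in board mm [ -0.4 -54.5] rel yaw deg 0.8
t 16.45 pos [ 0.6258 -0.0248  0.0652] F [ 0.18 -0.25 -0.45] op 0.0189 yaw z 0.403
t 16.45 pos [ 0.6258 -0.0248  0.0652] F [ 0.18 -0.25 -0.45] op 0.0189 yaw z 0.403
shift [0.0004 0.0012 0.0005] turn [-0.15  0.08  0.  ]
```

View pics/a18.png

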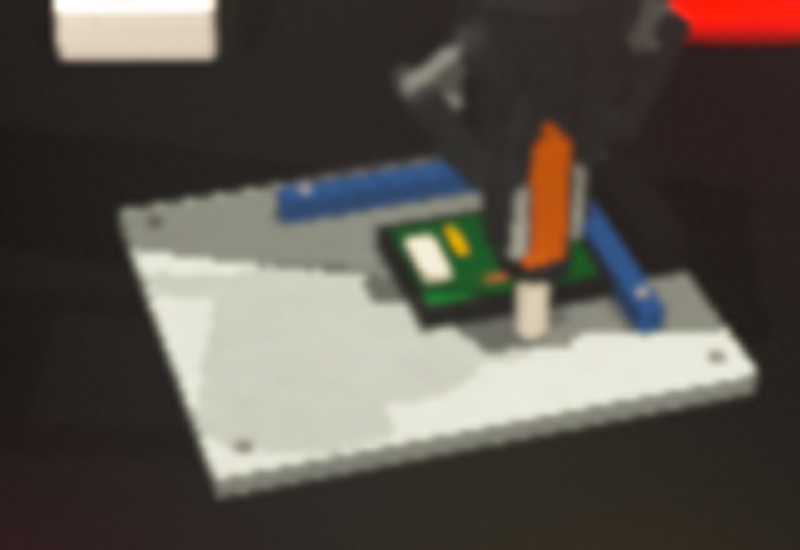

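{"fn": "arm_command", "kwargs": {
  "steps": [
    [[-0.003,0.001,0.003],[0,0,0],0],
    [[-0.006,0.0012,0.0045],[0,0,0],0],
    [[-0.009,0.0012,0.0051],[0,0,0],0],
    [[-0.012,0.0012,0.006],[0,0,0],0],
    [[-0.015,0.0012,0.007],[0,0,0],0]
  ]
}}

```text
t: 16.95
tool_pos: [0.6259, -0.0085, 0.0639]
tool_rot: [-1.373, 0.906, -0.908]
contact_force: [-1.5, -3.0, -0.4]
opening: 0.019
```

```bash
python3 fa.py 3;python3 look.py a19 .6185 .028 .195
```

```text
nest-frame F each [[-2.0, -2.6], [-0.8, -0.7], [-0.5, -0.1], [0.4, -0.9]] mean [-0.75 -1.08 -0.94] |h| 1.31 t 17.1 [ 0.6264 -0.0081  0.064 ]
board [0.6099 0.0352 0.3673] cost 272.2
home gap far 13.4 gap left 11.9
farR gap far 0.9 gap left 80.7
nearL gap far 102.0 gap left 28.0
tip in board mm [ -0.1 -46.4] rel yaw deg 10.3
t 17.15 pos [ 0.6265 -0.0081  0.064 ] F [ 0.07 -0.55 -0.84] op 0.0187 yaw z 0.403
```

View pics/a19.png

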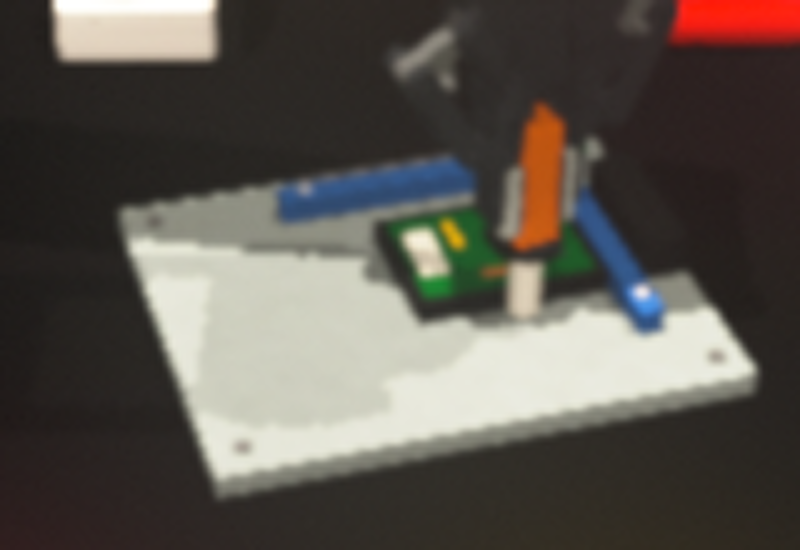

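```bash
cat > look2.py <<'E'
import sys; from h import *; from station import ctrl; import mv
nm=sys.argv[1]; x0=np.array([float(a) for a in sys.argv[2:5]])
p=ctrl.get_image("side"); o=ctrl.get_obs(); T=o["tool_pos"]
N=(.5838,.0195,.187); c_,s_=np.cos(N[2]),np.sin(N[2])
pts=proj(p,box(*x0,.012,.09,.07,.01)); lo=np.int32(np.floor(pts.min(0)))-6; hi=np.int32(np.ceil(pts.max(0)))+6
roi=(lo[0],lo[1],hi[0],hi[1])
a=p["img"][roi[1]:roi[3],roi[0]:roi[2]].astype(float); g=a.max(2)
m=np.clip((125-g)/55,0,1)
m[(a[...,1]-np.maximum(a[...,0],a[...,2]))>12]=1
m[(a[...,2]-a[...,0])>25]=0
ex=np.zeros(m.shape,np.uint8)
for B in(box(T[0],T[1],.4,.012,.014,.014,.05),box(T[0],T[1],.4,.050,.034,.034,.008),box(T[0],T[1],.4,.055,.06,.03,.08),box(T[0],T[1],.4,.1,.14,.09,.1)):
    ex|=(sil(p,B,roi)>0).astype(np.uint8)
ex=cv2.dilate(ex,np.ones((5,5)))
# interior of the top face (white parts): ignore mismatch by filling bright holes inside hull
bw=((m>.5)&(ex==0)).astype(np.uint8); n,l,st,_=cv2.connectedComponentsWithStats(bw)
keep=np.isin(l,[i for i in range(1,n) if st[i,4]>25]); 
h=cv2.convexHull(np.argwhere(keep)[:,::-1].astype(np.int32)); f=np.zeros_like(bw)
bc=cv2.morphologyEx(bw,cv2.MORPH_CLOSE,np.ones((7,7))); m=np.maximum(m,(cv2.erode(bc,np.ones((3,3)))>0)*1.)
w=(ex==0)
def ff(x): return (((sil(p,box(*x,.012,.09,.07,.01),roi)-m)**2)[w]).sum()
best=None
for dy in(-.06,0,.06):
    s=x0+[0,0,dy]; r=minimize(ff,s,method="Nelder-Mead",options=dict(initial_simplex=[s,s+[.004,0,0],s+[0,.006,0],s+[0,0,.06]],xatol=1e-5,fatol=1e-3,maxiter=400))
    if best is None or r.fun<best.fun: best=r
B=best.x; cb,sb=np.cos(B[2]),np.sin(B[2]); print("board",B.round(4),"cost",round(best.fun,1),"used px",int(w.sum()))
def tonest(q): d=np.array(q[:2])-N[:2]; return np.array([c_*d[0]+s_*d[1],-s_*d[0]+c_*d[1]])*1000
for n,(a1,b1) in dict(home=(.045,.035),farR=(.045,-.035),nearL=(-.045,.035)).items():
    q=tonest([B[0]+cb*a1-sb*b1,B[1]+sb*a1+cb*b1]); print(n,"gap far",round(80-q[0],1),"gap left",round(65-q[1],1))
d=T[:2]-B[:2]; print("tip in board",np.round([1000*(cb*d[0]+sb*d[1]),1000*(-sb*d[0]+cb*d[1])],1),"rel yaw",round(np.degrees(B[2]-N[2]),1),"tip nest",tonest(T).round(1))
mv.show(None)
v=cv2.resize(p["img"][190:300,250:410,::-1],None,fx=5,fy=5,interpolation=2)
q=(proj(p,box(*B,.022,.09,.07,0))[[0,2,6,4]]+.5-[250,190])*5
cv2.polylines(v,[np.int32(q)],True,(0,0,255),1)
cv2.imwrite(f"pics/{nm}.png",v)
E
python3 look2.py a20 .6185 .034 .2
```

```text
board [0.6178 0.0332 0.2121] cost 102.1 used px 1089
home gap far -0.1 gap left 21.8
farR gap far -1.8 gap left 91.7
nearL gap far 89.9 gap left 24.0
tip in board [ -0.1 -42.2] rel yaw 1.4 tip nest [ 36.9 -35.1]
t 17.2 pos [ 0.6266 -0.0081  0.0641] F [-0.28  0.17  0.18] op 0.0188 yaw z 0.403
```

View pics/a20.png

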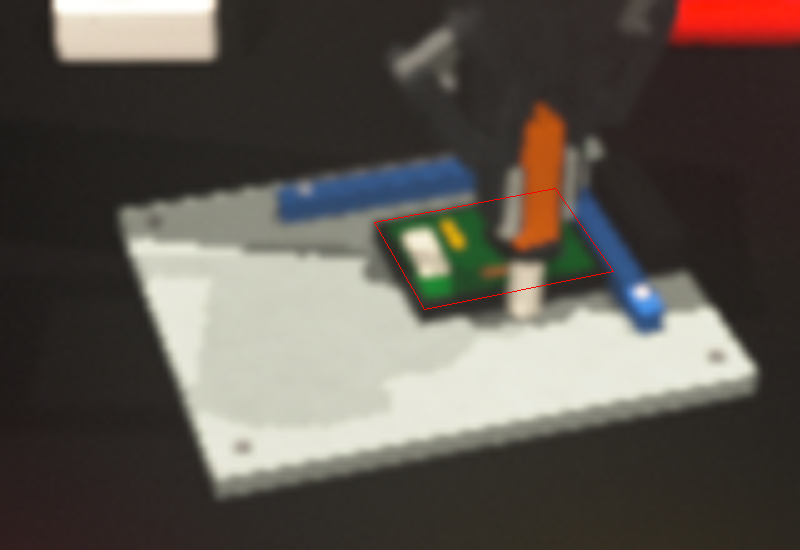

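{"fn": "arm_command", "kwargs": {
  "steps": [
    [[-0.0025,0,0.0008],[0,0,0],0],
    [[-0.005,0,0.0016],[0,0,0],0],
    [[-0.0075,0,0.0024],[0,0,0],0],
    [[-0.01,0,0.0032],[0,0,0],0],
    [[-0.012,0,0.0038],[0,0,0],0]
  ]
}}

```text
t: 17.7
tool_pos: [0.6253, 0.0046, 0.064]
tool_rot: [-1.371, 0.906, -0.908]
contact_force: [-0.9, -1.8, -1.2]
opening: 0.019
```

```bash
python3 look2.py a21 .616 .046 .2
```

```text
board [0.6148 0.0466 0.1938] cost 108.1 used px 1101
home gap far -0.3 gap left 8.9
farR gap far -0.8 gap left 78.9
nearL gap far 89.7 gap left 9.5
tip in board [  2.2 -42.8] rel yaw 0.4 tip nest [ 38. -22.]
t 17.75 pos [0.6252 0.0049 0.064 ] F [-0.18 -1.51 -0.98] op 0.0191 yaw z 0.403
```

View pics/a21.png

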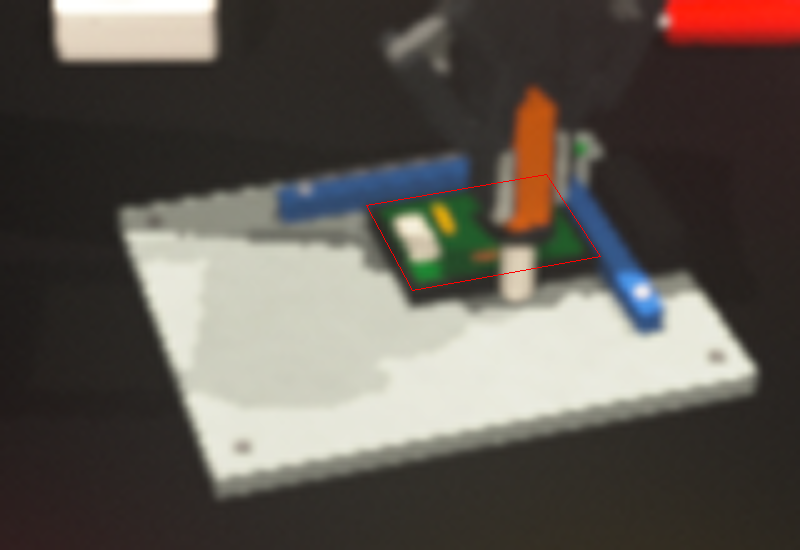

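{"fn": "arm_command", "kwargs": {
  "steps": [
    [[-0.0018,0,0.0006],[0,0,0],0],
    [[-0.0036,0,0.0011],[0,0,0],0],
    [[-0.0054,0,0.0017],[0,0,0],0],
    [[-0.0065,0,0.0021],[0,0,0],0]
  ]
}}

```text
t: 18.15
tool_pos: [0.6246, 0.012, 0.064]
tool_rot: [-1.37, 0.905, -0.908]
contact_force: [-1.7, -1.3, -0.7]
opening: 0.0187
```

```bash
python3 look2.py a22 .613 .053 .19
```

```text
board [0.6133 0.0539 0.1871] cost 107.6 used px 1099
home gap far -0.4 gap left 1.7
farR gap far -0.4 gap left 71.7
nearL gap far 89.6 gap left 1.7
tip in board [  3.3 -43.1] rel yaw 0.0 tip nest [ 38.7 -14.8]
t 18.2 pos [0.6246 0.0122 0.064 ] F [-0.28 -0.81 -0.93] op 0.0193 yaw z 0.404
```

Left gap is about 1.7 mm and the board is square. I'll creep to contact.

{"fn": "arm_command", "kwargs": {
  "steps": [
    [[-0.0007,0,0.0002],[0,0,0],0],
    [[-0.0014,0,0.0004],[0,0,0],0],
    [[-0.002,0,0.0006],[0,0,0],0]
  ]
}}

```text
t: 18.5
tool_pos: [0.6243, 0.0141, 0.064]
tool_rot: [-1.371, 0.905, -0.908]
contact_force: [-1.2, -3.0, -0.8]
opening: 0.0191
```

```bash
python3 fa.py 3; python3 mv.py
```

```text
nest-frame F each [[-1.8, -2.7], [-1.1, -2.8], [-1.2, -2.1], [-2.0, -2.2]] mean [-1.51 -2.44 -0.79] |h| 2.87 t 18.65 [0.6243 0.0141 0.064 ]
t 18.65 pos [0.6243 0.0141 0.064 ] F [-1.53 -2.48 -0.53] op 0.0191 yaw z 0.404
```

{"fn": "arm_command", "kwargs": {
  "steps": [
    [[-0.0006,0,0.0002],[0,0,0],0],
    [[-0.0006,0,0.0002],[0,0,0],0]
  ]
}}

```text
t: 18.85
tool_pos: [0.6243, 0.0142, 0.064]
tool_rot: [-1.371, 0.905, -0.908]
contact_force: [-0.8, -3.7, -0.1]
opening: 0.0189
```

```bash
python3 fa.py 3
```

```text
nest-frame F each [[-1.5, -3.5], [-2.0, -4.7], [-1.8, -3.3], [-2.3, -3.9]] mean [-1.9  -3.84 -0.15] |h| 4.29 t 19.0 [0.6243 0.0143 0.064 ]
```

{"fn": "arm_command", "kwargs": {
  "steps": [
    [[-0.0008,0,0.0001],[0,0,0],0],
    [[-0.0008,0,0.0001],[0,0,0],0]
  ]
}}

```text
t: 19.2
tool_pos: [0.6242, 0.0144, 0.064]
tool_rot: [-1.372, 0.904, -0.909]
contact_force: [-0.1, -5.8, -0.7]
opening: 0.019
```

```bash
python3 fa.py 5
```

```text
nest-frame F each [[-1.2, -5.7], [-1.7, -5.5], [-1.7, -5.4], [-1.7, -3.7], [-2.3, -6.4], [-1.6, -5.8]] mean [-1.69 -5.4  -0.67] |h| 5.66 t 19.45 [0.6242 0.0144 0.064 ]
```

```bash
python3 fa.py 14; python3 look2.py a23 .613 .055 .19
```

```text
nest-frame F each [[-1.6, -5.8], [-2.2, -5.3], [-1.8, -4.5], [-1.3, -5.0], [-1.6, -5.5], [-1.9, -5.5], [-1.3, -5.4], [-2.0, -5.0], [-2.1, -5.8], [-1.3, -5.6], [-1.8, -5.3], [-1.2, -5.9], [-1.7, -5.4], [-1.3, -5.4], [-1.9, -5.2]] mean [-1.68 -5.39 -0.81] |h| 5.64 t 20.15 [0.6242 0.0144 0.0641]
board [0.6132 0.0553 0.206 ] cost 108.5 used px 1065
home gap far 0.1 gap left -0.6
farR gap far -1.2 gap left 69.4
nearL gap far 90.1 gap left 1.1
tip in board [  2.4 -42.3] rel yaw 1.1 tip nest [ 38.7 -12.5]
t 20.2 pos [0.6242 0.0144 0.064 ] F [-0.71 -5.41 -0.87] op 0.0189 yaw z 0.404
```

View pics/a23.png

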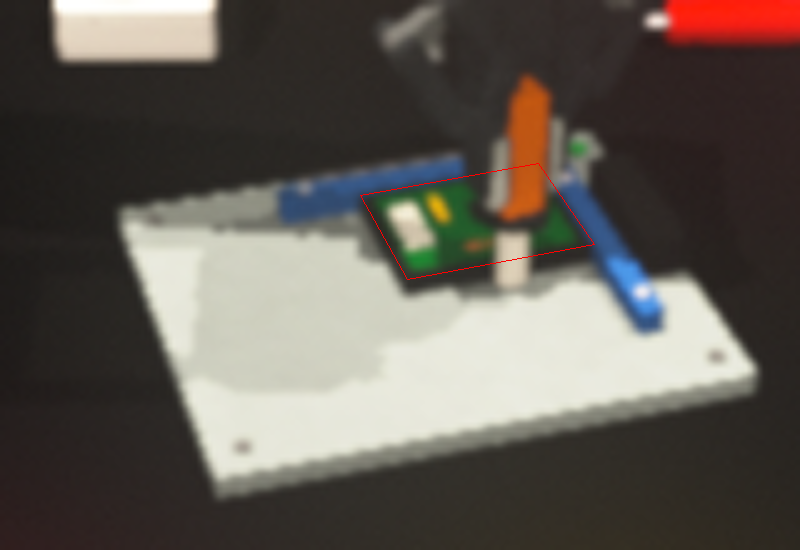

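{"fn": "arm_command", "kwargs": {
  "steps": [
    [[0.004,0,-0.0012],[0,0,0],0],
    [[0.012,0,-0.003],[0,0,0],0],
    [[0.02,-0.015,-0.005],[0,0,0],0],
    [[0.04,-0.06,-0.02],[0,0,0],0],
    [[0.08,-0.08,-0.05],[0,0,0],0]
  ]
}}

```text
t: 20.7
tool_pos: [0.613, -0.0738, 0.1473]
tool_rot: [-1.369, 0.897, -0.91]
contact_force: [0.7, -0.5, 0.9]
opening: 0.0191
```

```bash
python3 mv.py .485 -.16 .14 .405
```

```text
t 20.7 pos [ 0.613  -0.0738  0.1473] F [ 0.73 -0.53  0.91] op 0.0191 yaw z 0.407
shift [ 0.0284  0.006  -0.1518] turn [-0.53  0.13  0.23]
```

{"fn": "arm_command", "kwargs": {
  "steps": [
    [[0.05,0,-0.17],[0,0,0],0],
    [[0.05,0,-0.17],[0,0,0],0],
    [[0.05,0,-0.17],[0,0,0],0],
    [[0.05,0,-0.17],[0,0,0],0]
  ]
}}

```text
t: 21.1
tool_pos: [0.4748, -0.1892, 0.1474]
tool_rot: [-1.368, 0.897, -0.914]
contact_force: [0.7, -1.1, -0.7]
opening: 0.0189
```

```bash
python3 look.py b1 .6135 .055 .19; python3 - <<'E'
from h import *
from station import ctrl
from m2 import board
import mv
p=ctrl.get_image("top"); cv2.imwrite("pics/b2.png",cv2.resize(p["img"][160:290,250:390,::-1],None,fx=4.5,fy=4.5,interpolation=2))
mv.show(None)
E
```

```text
board [0.6128 0.0546 0.1845] cost 38.5
home gap far -0.1 gap left 1.0
farR gap far 0.1 gap left 71.0
nearL gap far 89.9 gap left 0.8
tip in board mm [-181.8 -215.4] rel yaw deg -0.1
t 21.15 pos [ 0.4736 -0.1905  0.1474] F [ 1.13 -1.15 -0.59] op 0.0188 yaw z 0.403
t 21.2 pos [ 0.4753 -0.1892  0.1475] F [ 0.75  0.46 -0.88] op 0.019 yaw z 0.403
```

View pics/b1.png

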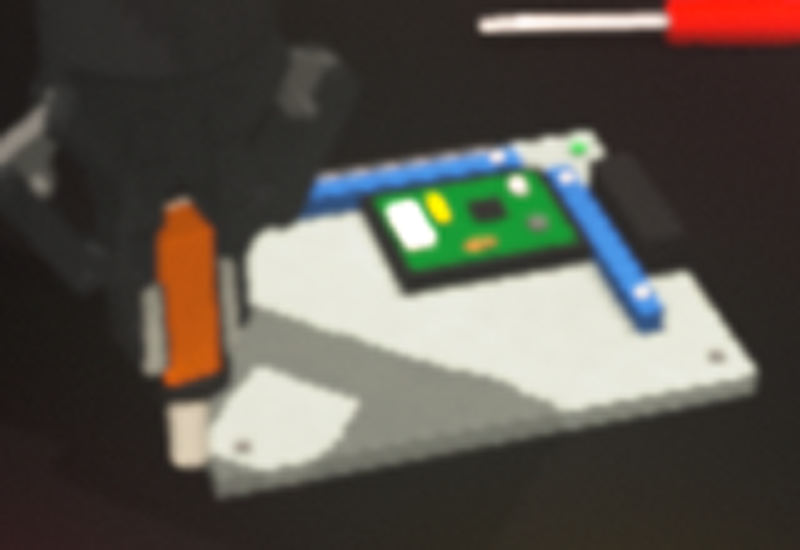

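View pics/b2.png

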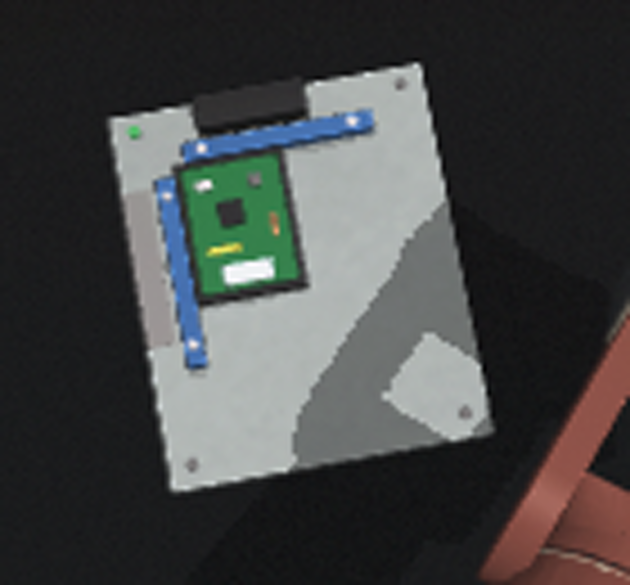

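```bash
sed -e 's/get_image("side")/get_image("top")/' -e 's/N=(.5838,.0195,.187)/N=(.5842,.0178,.1858)/' look.py > lookt.py; python3 lookt.py b3 .6125 .053 .186; python3 mv.py 0.4878 -0.3019 0.125 0.407; python3 - <<'E'
import pickle,subprocess
E
python3 - <<'E'
# baseline check of the same green-hull fit on the initial top picture is implicit: enlarge corner now
from station import ctrl; import cv2
p=ctrl.get_image("top"); cv2.imwrite("pics/b4.png",cv2.resize(p["img"][182:242,278:328,::-1],None,fx=10,fy=10,interpolation=0))
E
```

```text
board [0.6129 0.0538 0.2002] cost 14.6
home gap far 0.6 gap left -0.7
farR gap far -0.4 gap left 69.3
nearL gap far 90.6 gap left 0.6
tip in board mm [-181.8 -210.1] rel yaw deg 0.8
t 21.25 pos [ 0.4765 -0.1883  0.1474] F [-0.63 -0.39 -0.52] op 0.0187 yaw z 0.404
t 21.25 pos [ 0.4765 -0.1883  0.1474] F [-0.63 -0.39 -0.52] op 0.0187 yaw z 0.404
shift [ 0.1088  0.0226 -0.0346] turn [-0.66 -0.17  0.32]
```

View pics/b4.png

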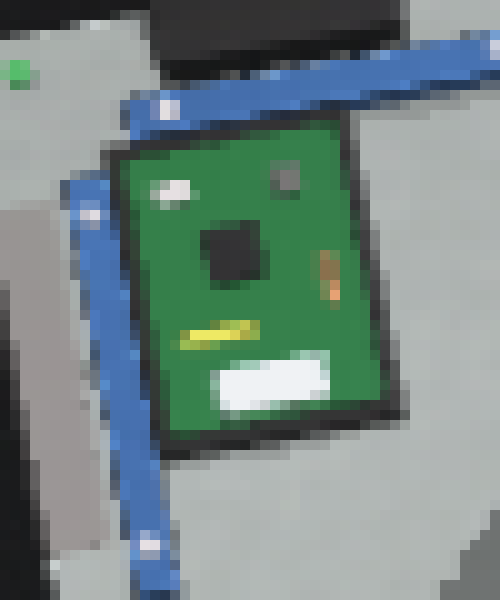

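```bash
cat > yaw.py <<'E'
from h import *
from station import ctrl
G=[]
for i in range(4):
    p=ctrl.get_image("top"); G.append(p["img"].astype(float).max(2))
g=np.mean(G,0)
def scan(A,B,z,n,half,thr,lo=.12,hi=.88):
    """edge between world pts A,B: scan perpendicular in image, subpixel crossing; returns world pts"""
    a,b=proj(p,np.r_[A,z]),proj(p,np.r_[B,z]); a,b=a[0],b[0]; d=(b-a)/np.linalg.norm(b-a); nn=np.array([-d[1],d[0]])
    out=[]
    for t in np.linspace(lo,hi,n):
        c=a+(b-a)*t; s=np.arange(-half,half+.01,.1); q=c+s[:,None]*nn
        v=cv2.remap(g.astype(np.float32),np.float32(q[:,0]).reshape(1,-1),np.float32(q[:,1]).reshape(1,-1),cv2.INTER_LINEAR)[0]
        k=np.where(np.diff(np.sign(v-thr))!=0)[0]
        if len(k): 
            k=k[np.argmin(abs(s[k]))]; out.append(unproj(p,q[k],z)[:2])
    return np.array(out)
def line(P):
    P=np.float32(P); vx,vy,x,y=cv2.fitLine(P,cv2.DIST_HUBER,0,.0005,.0005).ravel(); r=np.abs((P-[x,y])@[-vy,vx]); return np.degrees(np.arctan2(vy,vx)),np.array([x,y]),r.mean()*1000
N=(.5842,.0178,.1858); c,s=np.cos(N[2]),np.sin(N[2])
W=lambda a,b: np.array([N[0]+c*a-s*b,N[1]+s*a+c*b])
e=lambda n,A,B,z,thr,h=3,lo=.12,hi=.88: print(n,[np.round(v,4).tolist() if hasattr(v,'tolist') else v for v in (lambda L:(round(float(L[0]),2),L[1].round(4),round(float(L[2]),2)))(line(scan(A,B,z,40,h,thr,lo,hi)))], "nest mm",[round(float(v),1) for v in (lambda q:((c*(q[0]-N[0])+s*(q[1]-N[1]))*1000,(-s*(q[0]-N[0])+c*(q[1]-N[1]))*1000))(line(scan(A,B,z,40,h,thr,lo,hi))[1])])
e("plate left",W(-.12,.1),W(.12,.1),.012,90,3,.1,.5)
e("plate far",W(.12,-.1),W(.12,.1),.012,90,3,.05,.35)
e("plate right",W(-.12,-.1),W(.12,-.1),.0,60,3,.5,.95)
e("plate near",W(-.12,-.1),W(-.12,.1),.0,60,3,.6,.95)
e("board right",W(-.01,-.005),W(.08,-.005),.012,110,2.5)
e("board near",W(-.01,-.005),W(-.01,.065),.012,110,2.5)
E
python3 yaw.py
```

```text
plate left [10.69, [0.5203999876976013, 0.10779999941587448], 0.37] nest mm [-46.1, 100.2]
plate far [-79.5, [0.7124000191688538, -0.017500000074505806], 0.3] nest mm [119.4, -58.3]
plate right [10.04, [0.6574000120162964, -0.07190000265836716], 0.43] nest mm [55.4, -101.7]
plate near [-78.64, [0.45559999346733093, 0.04989999905228615], 0.23] nest mm [-120.5, 55.3]
board right [10.52, [0.6182000041007996, 0.019600000232458115], 0.2] nest mm [33.7, -4.5]
board near [-79.36, [0.5680000185966492, 0.04529999941587448], 0.16] nest mm [-10.9, 30.0]
```

Board yaw from its edges is 10.5–10.6°, against about 10.65° for the nest, and no plate shows between board and fences. It's home. Now I'll return the pusher.

{"fn": "arm_command", "kwargs": {
  "steps": [
    [[0.04,0.006,-0.012],[-0.3,0,0.1],0],
    [[0.08,0.012,-0.025],[-0.6,0,0.3],0],
    [[0.1088,0.02,-0.0346],[-0.6,0,0.3],0],
    [[0.1088,0.0226,-0.0346],[-0.6,0,0.3],0],
    [[0.1088,0.0226,-0.0346],[-0.6,0,0.3],0]
  ]
}}

```text
t: 22.0
tool_pos: [0.4894, -0.2994, 0.1227]
tool_rot: [-1.375, 0.906, -0.9]
contact_force: [0.4, 0.1, -0.2]
opening: 0.0187
```

```bash
python3 mv.py 0.4878 -0.3019 0.113 0.407
```

```text
t 22.0 pos [ 0.4894 -0.2994  0.1227] F [ 0.37  0.08 -0.21] op 0.0187 yaw z 0.409
shift [ 0.0017  0.0097 -0.0024] turn [ 0.08  0.1  -0.2 ]
```

{"fn": "arm_command", "kwargs": {
  "steps": [
    [[0.0017,0.005,-0.0024],[0,0,0],0],
    [[0.0017,0.0097,-0.0024],[0,0,0],0],
    [[0.0017,0.0097,-0.0024],[0,0,0],0]
  ]
}}

```text
t: 22.3
tool_pos: [0.4874, -0.3006, 0.112]
tool_rot: [-1.375, 0.907, -0.898]
contact_force: [0.1, 0.7, -0.8]
opening: 0.0192
```

```bash
python3 - <<'E'
from station import ctrl
from h import *
p=ctrl.get_image("side"); o=ctrl.get_obs(); T=o["tool_pos"]
s=4;v=cv2.resize(p["img"][270:400,210:410,::-1],None,fx=s,fy=s,interpolation=2)
def dot(P,c): 
    q=(proj(p,P)[0]+.5-[210,270])*s; cv2.circle(v,tuple(np.int32(q)),3,c,-1)
Z=T[2]-.0478
dot([T[0],T[1],Z],(0,0,255)); dot([T[0],T[1],Z+.036],(0,0,255)); dot([T[0],T[1],Z+.101],(255,0,255)); dot([.4885,-.303,.045],(0,255,0))
cv2.imwrite("pics/c1.png",v)
E
python3 mv.py 0.4878 -0.3019 0.0568 0.407
```

```text
t 22.35 pos [ 0.4877 -0.3009  0.1125] F [ 0.68  0.53 -1.29] op 0.0187 yaw z 0.41
shift [ 0.0012  0.0557 -0.0002] turn [ 0.1   0.16 -0.25]
```

View pics/c1.png

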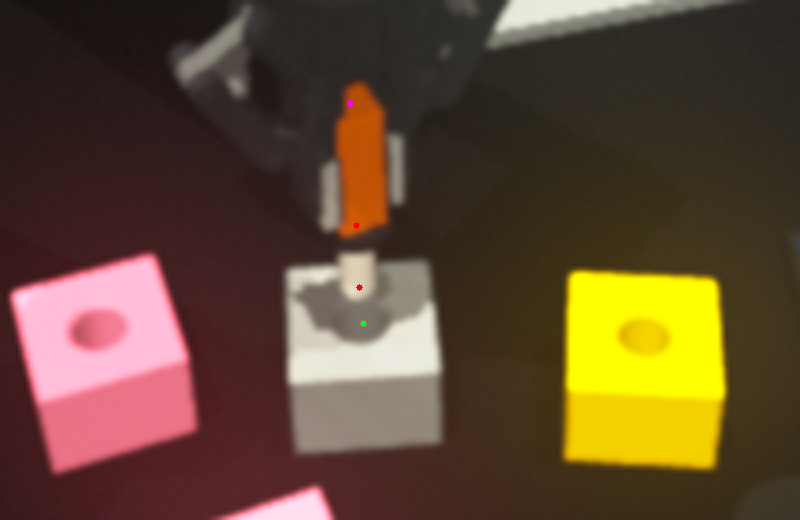

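The pusher sits in the grip as predicted: tip at (358,292), above the hole at (361,323). Lowering it straight down.

{"fn": "arm_command", "kwargs": {
  "steps": [
    [[0.001,0.01,0],[0,0,0],0],
    [[0.001,0.02,0],[0,0,0],0],
    [[0.001,0.03,0],[0,0,0],0],
    [[0.001,0.04,0],[0,0,0],0],
    [[0.001,0.045,0],[0,0,0],0]
  ]
}}

```text
t: 22.85
tool_pos: [0.4871, -0.301, 0.0655]
tool_rot: [-1.374, 0.908, -0.896]
contact_force: [-0.5, 0.1, -0.4]
opening: 0.019
```

```bash
python3 mv.py 0.4878 -0.3019 0.0568 0.407
```

```text
t 22.85 pos [ 0.4871 -0.301   0.0655] F [-0.52  0.12 -0.35] op 0.019 yaw z 0.41
shift [0.0011 0.0087 0.0004] turn [ 0.17  0.15 -0.39]
```

{"fn": "arm_command", "kwargs": {
  "steps": [
    [[0.001,0.003,0.0004],[0.2,0,-0.4],0],
    [[0.001,0.006,0.0004],[0.2,0,-0.4],0],
    [[0.001,0.008,0.0004],[0.2,0,-0.4],0],
    [[0.001,0.0085,0.0004],[0.2,0,-0.4],0]
  ]
}}

```text
t: 23.25
tool_pos: [0.4878, -0.3018, 0.057]
tool_rot: [-1.375, 0.902, -0.903]
contact_force: [-0.1, -0.4, -0.5]
opening: 0.0189
```

```bash
python3 fa.py 2; python3 mv.py 0.4878 -0.3019 0.0568 0.407
```

```text
nest-frame F each [[-0.2, -0.4], [-0.1, 0.5], [-0.5, 0.0]] mean [-0.27  0.04 -0.73] |h| 0.28 t 23.35 [ 0.4879 -0.3019  0.0573]
t 23.35 pos [ 0.4879 -0.3019  0.0573] F [-0.49 -0.08 -0.62] op 0.019 yaw z 0.41
shift [-0.      0.0005 -0.0001] turn [-0.04  0.15  0.04]
```

{"fn": "arm_command", "kwargs": {
  "steps": [
    [[0,0.001,0],[0,0,0],0],
    [[0,0.0015,0],[0,0,0],0]
  ]
}}

```text
t: 23.55
tool_pos: [0.4883, -0.3022, 0.0565]
tool_rot: [-1.375, 0.901, -0.904]
contact_force: [-1.9, 0.7, 3.7]
opening: 0.0187
```

```bash
python3 fa.py 3
```

```text
nest-frame F each [[-1.7, 1.0], [-1.2, 0.3], [-1.5, 0.7], [0.2, 0.4]] mean [-1.06  0.61  2.82] |h| 1.23 t 23.7 [ 0.4883 -0.3022  0.0565]
```

Seated: +3 N upward at z = 0.0565 m. Releasing.

{"fn": "arm_command", "kwargs": {
  "steps": [
    [[0,0,0],[0,0,0],0.5],
    [[0,0,0],[0,0,0],1],
    [[0,0,0],[0,0,0],1],
    [[0,0,0],[0,0,0],1],
    [[0,0,0],[0,0,0],1]
  ]
}}

```text
t: 24.2
tool_pos: [0.4882, -0.3021, 0.0564]
tool_rot: [-1.375, 0.901, -0.904]
contact_force: [-0.7, -0.3, -0.4]
opening: 0.0851
```

```bash
python3 mv.py 0.488 -0.302 0.2 0.407; python3 - <<'E'
from station import ctrl
import cv2
p=ctrl.get_image("side"); cv2.imwrite("pics/c2.png",cv2.resize(p["img"][260:400,210:410,::-1],None,fx=4,fy=4,interpolation=2))
E
```

```text
t 24.2 pos [ 0.4882 -0.3021  0.0564] F [-0.74 -0.34 -0.35] op 0.0851 yaw z 0.41
shift [-0.     -0.1436  0.    ] turn [-0.06  0.15  0.07]
```

View pics/c2.png

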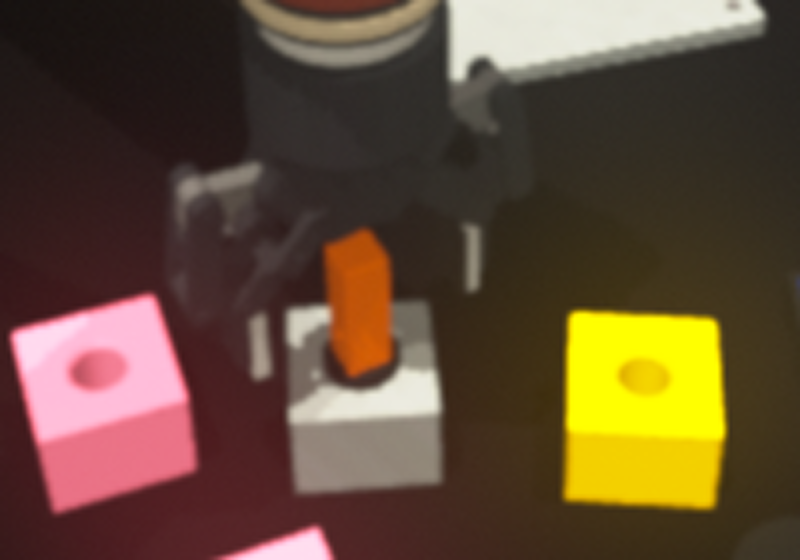

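The pusher stands upright with its collar on the holder at (362,365), and the jaws are clear of it. Raising the arm and moving away.

{"fn": "arm_command", "kwargs": {
  "steps": [
    [[0,-0.03,0],[0,0,0],1],
    [[0,-0.065,0],[0,0,0],1],
    [[0,-0.11,0],[0,0,0],1],
    [[0,-0.16,0],[0,0,0],1],
    [[0,-0.18,0],[0,0,0],1]
  ]
}}

```text
t: 24.75
tool_pos: [0.4898, -0.3034, 0.243]
tool_rot: [-1.376, 0.894, -0.911]
contact_force: [0.5, -0.4, 0.5]
opening: 0.0856
```

```bash
python3 mv.py 0.40 -0.13 0.25 0.407
```

```text
t 24.75 pos [ 0.4898 -0.3034  0.243 ] F [ 0.46 -0.37  0.53] op 0.0856 yaw z 0.41
shift [-0.1947 -0.0089 -0.0132] turn [-0.3   0.16  0.54]
```

{"fn": "arm_command", "kwargs": {
  "steps": [
    [[-0.195,-0.009,-0.0132],[0,0,0],1],
    [[-0.195,-0.009,-0.0132],[0,0,0],1],
    [[-0.195,-0.009,-0.0132],[0,0,0],1],
    [[-0.195,-0.009,-0.0132],[0,0,0],1],
    [[-0.195,-0.009,-0.0132],[0,0,0],1]
  ]
}}

```text
t: 25.25
tool_pos: [0.3986, -0.1267, 0.2507]
tool_rot: [-1.377, 0.889, -0.91]
contact_force: [0.9, -0.1, 0.0]
opening: 0.085
```

```bash
python3 look.py d0 .6135 .055 .19; python3 yaw.py; python3 - <<'E'
from station import ctrl
from h import *
pt=ctrl.get_image("top");ps=ctrl.get_image("side")
cv2.imwrite("pics/d1.png",np.hstack([cv2.resize(pt["img"][150:310,260:500,::-1],(400,267),interpolation=2),cv2.resize(ps["img"][200:400,200:500,::-1],(400,267),interpolation=2)]))
for n,p,roi in(("ht",pt,(420,236,458,270)),("hs",ps,(280,305,320,362))):
    u0,v0,u1,v1=roi;a=p["img"][v0:v1,u0:u1].astype(float); m=np.clip((a[...,0]-a[...,2]-15)/(100),0,1)
    r=fit([(p,roi,m)],[.488,-.302,.41],.05,(.02,.02,.06)); print(n,r.x.round(4),round(r.fun,1))
E
```

```text
board [0.6128 0.0546 0.1845] cost 38.5
home gap far -0.1 gap left 1.0
farR gap far 0.1 gap left 71.0
nearL gap far 89.9 gap left 0.8
tip in board mm [-243.2 -140.7] rel yaw deg -0.1
t 25.3 pos [ 0.3995 -0.1283  0.2507] F [ 0.35 -0.85 -0.52] op 0.0854 yaw z 0.412
plate left [10.69, [0.5203999876976013, 0.10779999941587448], 0.37] nest mm [-46.1, 100.2]
plate far [-79.5, [0.7124000191688538, -0.017500000074505806], 0.31] nest mm [119.4, -58.3]
plate right [10.61, [0.6442000269889832, -0.0746999979019165], 0.43] nest mm [41.9, -102.0]
plate near [-79.99, [0.4553999900817871, 0.052400000393390656], 0.27] nest mm [-120.2, 57.8]
board right [10.9, [0.6139000058174133, 0.018699999898672104], 0.2] nest mm [29.4, -4.6]
board near [-79.41, [0.567799985408783, 0.04610000178217888], 0.17] nest mm [-10.9, 30.8]
ht [ 0.4882 -0.3029  0.4887] 59.4
hs [ 0.4881 -0.3011  0.4536] 27.0
```

View pics/d1.png

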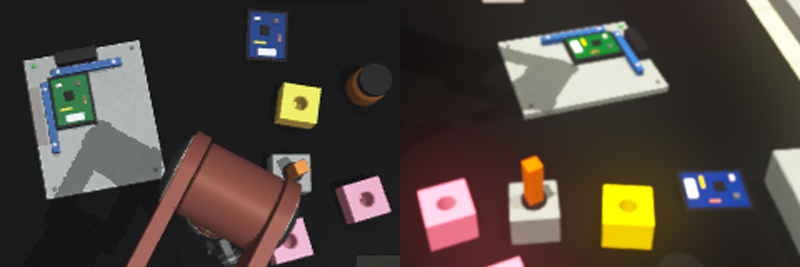

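```bash
cat >> yaw.py <<'E'
print("--- red")
g=np.mean([ctrl.get_image("top")["img"][...,0].astype(float) for _ in range(3)],0)
for th in(105,125,145):
    e("farfence inner",W(.08,-.06),W(.08,-.012),.012,th,2.5,.05,.95)
    e("leftfence inner",W(-.046,.065),W(-.016,.065),.012,th,2.5,.05,.95)
    e("board right",W(-.01,-.005),W(.08,-.005),.012,th,2.5)
    e("board near",W(-.01,-.005),W(-.01,.065),.012,th,2.5)
E
python3 yaw.py | sed -n '/red/,$p'
```

```text
--- red
farfence inner [-78.89, [0.6687999963760376, -0.0026000000070780516], 0.17] nest mm [79.4, -35.7]
leftfence inner [9.76, [0.5404000282287598, 0.07639999687671661], 0.28] nest mm [-32.3, 65.7]
board right [10.64, [0.619700014591217, 0.019999999552965164], 0.17] nest mm [35.3, -4.4]
board near [-79.32, [0.5680000185966492, 0.04529999941587448], 0.17] nest mm [-10.8, 30.0]
farfence inner [-78.53, [0.6679999828338623, -0.003100000089034438], 0.35] nest mm [78.5, -36.0]
leftfence inner [10.45, [0.5419999957084656, 0.07569999992847443], 0.28] nest mm [-30.8, 64.8]
board right [10.64, [0.6194999814033508, 0.019099999219179153], 0.18] nest mm [34.9, -5.3]
board near [-79.17, [0.567300021648407, 0.04520000144839287], 0.29] nest mm [-11.5, 30.0]
farfence inner [-76.96, [0.6679999828338623, -0.008100000210106373], 0.56] nest mm [77.5, -41.0]
leftfence inner [9.88, [0.5414000153541565, 0.07490000128746033], 0.33] nest mm [-31.5, 64.0]
board right [10.65, [0.619700014591217, 0.018200000748038292], 0.25] nest mm [34.9, -6.1]
board near [-79.29, [0.5673999786376953, 0.04089999943971634], 0.33] nest mm [-12.2, 25.8]
```

Measured within one picture, the far fence to the board's near edge is 90.0 ± 0.2 mm and the left fence to its right edge is 70.1 mm. Those are the board's own dimensions, so it is flush on both. Handing in.

```bash
python3 -c "
from station import ctrl
print(ctrl.finish_job())"
```

```text
the job is handed in; nothing more can be done
None
```

The green board is flush against both blue fences, and the pusher is back in its grey holder, upright and fully down, with the gripper clear. I handed the job in at about 26 s; no verdict was reported.

**What I did**
- **Far fence:** I pushed the board there first. It jammed once while still askew, with readings of about 6.5 N (7–8 N including vertical drag, close to the 8 N limit). I freed it by following its swing. I then held it at about 5.5 N for 0.8 s with about 3.6 N of vertical drag. After trimming the drag out, I held it again at about 5.5 N for 0.7 s.
- **Left fence:** I slid the board home along the far fence and held it at 5.4 N (5.6 N total) for about 0.9 s.

**Last checks**
- **Fences:** In the top view, far fence to near edge is 89.7–90.2 mm and left fence to right edge is 70.1 mm; the board is 90 x 70 mm. Its yaw matches the nest's to about 0.2°, and both cameras show it flat.
- **Pusher:** It met the holder with about 3 N of upward force at its original height, and stood upright when I let go.

**What disagreed:** Using the calibrated nest pose instead, the cameras show gaps of up to 1 mm (top: far 0.9 mm; side: left 0.8–1.0 mm). That is within the 2 mm calibration, so I trusted the same-picture distances. One top-view fit put the board's yaw at 0.8°, but the edge and side fits did not. Force readings scatter by about 0.7 N, so the forces above are averages, except in the jam. I did not measure the other items on the bench afterwards, but no move went near them.

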